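# Load the trimming board from the cooling rack

## Robot

A 6-joint arm with a two-finger parallel gripper is mounted at the origin on the work surface. World frame = base frame: x ahead of the robot, y to its left, z up, the work surface at z = 0. Lengths are in mm, angles in rad, forces in N, time in s.
With the tool pointing down it reaches from about 300 to 775 mm from the base axis. Payload 14.6 kg.
Tool frame: the origin (TCP) lies midway between the tips of the shut fingers; the grasp point (between the pads) lies 19 mm behind it (manip.hold_point_z is the distance from the TCP to the grasp point, in mm); z points along the fingers, y is the direction in which the jaws open and shut (so a half turn about z gives the same grasp; the last joint's range is limited). The gripper opens to 94 mm and grips with 3 to 60 N. Pads are 16 mm wide; open, the fingers measure 119 mm over their backs; the gripper's body (75 mm by 177 mm) begins 78 mm behind the grasp point.
Start: joints at [1.184, 0.3, 1.521, -0, 1.321, -0.067], TCP at [172.904, 522.104, 170.246] pointing down, gripper open.
Joint ranges: [-3.03, 3.03], [-0.79, 2.21], [0.23, 2.52], [-1.04, 4.18], [0, 3.07], [-2.55, 2.55]. Speed limits (rad/s): [2.22, 2.22, 2.57, 3.14, 3.14, 3.14].

## Interface

Orientations are given as [roll, pitch, yaw] about the fixed x, y, z axes, in that order (R = Rz(yaw) Ry(pitch) Rx(roll)).
In Python, from cell import manip gives the robot as it stands.
- The arm moves only by the shell command python3 -m crank 'ROWS' [OPENING] [FORCE]. ROWS is JSON, a list of rows, each an object with "offset": the shift along the world's x, y, z in m, a list of three; "spin": the turn about the world's z in degrees. In form: [{"offset": [dx, dy, dz], "spin": spin}, ...]. A call has exactly 8 rows; each row is the pose to reach, as a shift and turn from the pose measured when the call began; what a row does not reach only later rows make up. A row lasts 1/12 s, in which the tool goes at most 41.7 mm and 7.16 degrees, less where a joint would pass 70% of its speed; a pose out of reach is approached as far as the arm can. A call with a gripper value outside its range is refused whole. OPENING is the opening, from 0 (shut) to 1 (fully open), set as the call begins (- or left out, the last holds). The fingers move at their own pace and stop on an object; FORCE is the grip in N (left out, the last holds). Time passes only in rows, so rows that repeat a pose let the fingers close, or fill a call up. It gives the time, the measured TCP pose, the force and the opening at its end, in the units of the state.
- manip.read_state(): the state, without advancing time (a new reading comes with each control period).
- manip.camera(name): name is "scene" or "top" or "wrist"; returns a dict with "pixels" (480x640x3 uint8, red, green, blue), "fx", "fy", "cx", "cy" (pixels), "extrinsics" (4x4, takes a point from world to camera coordinates); the wrist camera has in their place "hand_eye" (4x4, takes a point from camera to tool coordinates, whose origin is the TCP and whose axes are the flange's). Camera axes: x right, y down, z forward; pixel columns grow to the right and rows downward; lengths in mm; the calibration is good to about 2 mm. A picture is of the moment at which its call begins: read the wrist's pose just before it. There is no depth.
- manip.sign_off(): hands the job in, once; it reports no verdict.
Trained networks look in a picture, given as the dict that the camera call returned (one of the last four; its "shot" number tells which), for a name from the list of things; names that differ only in an ending like _2 or _b are one class to them, and where a whole thing is asked for, a point or a joint stands for the part that bears it (a point fixed in the world has none). Each returns a list of dicts, best first, with "conf" (0 to 1); they miss things now and then, are a little off and sometimes report something else, mostly with a low value. They report only what shows in the picture. A call takes as long as a camera call. They do not tell look-alikes from the thing itself.
- manip.search_frame(picture, name): "location" ([x, y, z] in mm, in world coordinates, good to about 4 mm: the middle of the surface that is visible of it).
- manip.masks_of(picture, name): "mask" (480x640 bool, what is visible of it).
The state is a dict: "clock": time; "joints": joint angles; "qd": joint speeds; "effort": joint torques, N m; "eef_pos": TCP position; "eef_rot": TCP orientation; "wrist_force": force on the tool from outside, world axes, zero at the start; "moment": the same for the moment, N m; "finger_gap": finger opening in mm.
Only numpy, scipy, OpenCV 4.12 (cv2) and the standard library are available. Lean on these libraries where they do the work, as an engineer would, in place of code of your own. Each camera call takes 0.05 s, during which the arm holds its last target. There are 200 camera calls.

## Task

The moulded plant-pot set on the cooling rack is ready for trimming: set the small round pot, the large round pot, the square pot and the saucer upright in their own nests on the trimming board, each sitting flat on its seat, the square pot square in its nest. The saucer is still under the steel weight on its cooling block: lift the weight off to get it out, and in the end stand the weight back on the bare block, centred, ready for the next shot. Set everything down rather than dropping it.

Things in the scene. Friction and masses are not known exactly. Their poses are not given: they have to be found in the camera images.
- small_pot: Small round plant pot, purple plastic, open on top, 50 mm tall, outside diameter 36 mm at the base and 42 mm at the rim, wall 3 mm, about 35 g. Stands on the aluminium cooling rack, whose slatted top is level and 104 mm deep. Upright, z up; origin at the centre of its underside.
- large_pot: Large round plant pot, same plastic, open on top, 58 mm tall, outside diameter 52 mm at the base and 60 mm at the rim, wall 3 mm, about 65 g. Stands on the cooling rack. Upright, z up; origin at the centre of its underside.
- square_pot: Square plant pot with straight sides, same plastic, open on top, 50 x 50 mm, 54 mm tall, wall 3 mm, about 60 g. Stands on the cooling rack. Upright, z up; origin at the centre of its underside. Its x and y axes are square to its sides.
- saucer: Round drip saucer, same plastic, a shallow dish 16 mm tall, outside diameter 58 mm at the base and 65 mm at the rim, wall 3 mm, inner floor 4 mm above its underside, about 30 g. At the start it lies on the cooling block, under the steel weight, and overhangs the block a little all round. Upright, z up; origin at the centre of its underside.
- weight: Turned bright steel weight, about 0.4 kg: disc 46 mm wide and 24 mm tall, neck 14 mm wide, then a cylindrical knob 22 mm wide from 34 to 60 mm (its top) above the underside. At the start it stands inside the saucer, pressing it flat. Upright, z up; origin at the centre of its underside.
- cooling_block: Finned round aluminium block, 56 mm wide, its top 24 mm above the origin, on a dark square foot 84 x 84 x 3 mm, fixed on the rack in the row of pots. Origin: centre of its underside, level with the rack's top; z up, y axis along the rack. The row has five bays about 95 mm apart; one holds a loose steel ring (bystander). A bay a pot has left is free.
- nest_small: Nest for the small pot: dark plate 90 x 88 x 10 mm with a round white wall of inside diameter 52 mm, its top 18 mm above the origin; the pot's seat is 10 mm above the origin. Fixed on the trimming board. Origin: centre of its underside, z up, y axis along the row of nests; finger slots in the wall at +x and -x.
- nest_large: Nest for the large pot: dark plate 90 x 88 x 10 mm with a round white wall of inside diameter 68 mm, its top 18 mm above the origin; the pot's seat is 10 mm above the origin. Fixed on the trimming board. Origin: centre of its underside, z up, y axis along the row of nests; finger slots in the wall at +x and -x.
- nest_square: Nest for the square pot: dark plate 90 x 88 x 10 mm with a square white wall, 66 mm inside, its top 18 mm above the origin; the pot's seat is 10 mm above the origin. Fixed on the trimming board. Origin: centre of its underside, z up, y axis along the row of nests; finger slots in the wall at +x and -x. The square's sides lie along its x and y axes.
- nest_saucer: Nest for the saucer: dark plate 90 x 88 x 10 mm, white pedestal 44 mm wide with a dark centre mark, its top (the seat) 28 mm above the origin, in a round white wall 74 mm wide inside, top 34 mm above the origin; its finger slots are 42 mm wide and reach down to the plate. Fixed on the trimming board. Origin: centre of its underside, z up, y axis along the row of nests; finger slots in the wall at +x and -x.
There are look-alikes about, which are no part of the job. Leave any green look-alike of the weight alone. What is shaped like the square_pot but turquoise is not meant.

How it is judged:
By the outcome, as a careful person would: the job done as asked, in the order asked, and still so for the second after the job is handed in, with the robot touching nothing.
It also fails if it takes over 128 s, if anything falls off the work surface, if the arm or the gripper's body presses on something with over 40 N, if the wrist force passes 120 N, or if a joint passes its speed limit or range.

## Working session

There is one attempt and no reset: what is moved stays moved. The work goes in short steps, Python scripts to look and compute and a shell command to move; the robot and the scene stay as the last step left them, time stands still between calls to the robot, and variables do not carry over. Pictures are saved under pics/ and viewed, about 12 in all and at most 16, crops included, and the job is handed in when it is done.

```bash
ls; mkdir -p pics; cat > h.py <<'E'
import numpy as np, cv2
from cell import manip
from scipy.spatial.transform import Rotation as R
def save(p,n): cv2.imwrite('pics/'+n+'.png',cv2.cvtColor(p['pixels'],cv2.COLOR_RGB2BGR))
def shot(name):
    s=manip.read_state(); p=manip.camera(name)
    if 'extrinsics' in p: p['T']=np.array(p['extrinsics'])
    else:
        W=np.eye(4); W[:3,:3]=R.from_euler('xyz',s['eef_rot']).as_matrix(); W[:3,3]=s['eef_pos']
        p['T']=np.linalg.inv(W@np.array(p['hand_eye']))
    return p
def proj(p,X):
    c=p['T']@np.append(X,1); return p['fx']*c[0]/c[2]+p['cx'],p['fy']*c[1]/c[2]+p['cy']
def onz(p,uv,z):
    C=np.linalg.inv(p['T']); d=C[:3,:3]@np.array([(uv[0]-p['cx'])/p['fx'],(uv[1]-p['cy'])/p['fy'],1]); o=C[:3,3]
    return o+d*(z-o[2])/d[2]
def tri(obs):
    A=np.zeros((3,3));b=np.zeros(3)
    for p,uv in obs:
        C=np.linalg.inv(p['T']); d=C[:3,:3]@np.array([(uv[0]-p['cx'])/p['fx'],(uv[1]-p['cy'])/p['fy'],1]); d/=np.linalg.norm(d)
        M=np.eye(3)-np.outer(d,d); A+=M; b+=M@C[:3,3]
    return np.linalg.solve(A,b)
E
cat > a.py <<'E'
from h import *
s=manip.read_state(); print({k:np.round(v,3) for k,v in s.items()})
for n in ['scene','top']:
    p=shot(n); save(p,n+'0'); C=np.linalg.inv(p['T']); print(n,C[:3,3].round(),C[:3,2].round(2),p['fx'])
    for o in 'small_pot large_pot square_pot saucer weight cooling_block nest_small nest_large nest_square nest_saucer'.split():
        print(o,[(np.round(d['location']).astype(int).tolist(),round(d['conf'],2),np.round(proj(p,d['location'])).astype(int).tolist()) for d in manip.search_frame(p,o)[:4]])
E
python3 a.py
```

```text
pics
{'clock': np.float64(0.0), 'joints': array([ 1.184,  0.3  ,  1.522,  0.   ,  1.321, -0.067]), 'qd': array([-0.   , -0.002,  0.   , -0.   , -0.001, -0.003]), 'effort': array([ 1.0000e-03, -5.3182e+01, -3.5274e+01,  7.1000e-02,  2.4000e-02,
       -0.0000e+00]), 'eef_pos': array([172.789, 521.839, 169.7  ]), 'eef_rot': array([-3.14 , -0.   ,  2.822]), 'wrist_force': array([ 0.803,  0.088, -0.958]), 'moment': array([ 0.035, -0.007, -0.005]), 'finger_gap': np.float64(94.298)}
scene [ 841. -525.  643.] [-0.41  0.6  -0.68] 447.70944328595493
small_pot [([453, -55, 63], 0.94, [291, 244]), ([466, 33, 82], 0.36, [323, 213]), ([640, -204, 22], 0.33, [333, 364])]
large_pot [([469, 221, 73], 0.95, [371, 171])]
square_pot [([333, 236, 38], 0.94, [323, 163]), ([462, 123, 61], 0.79, [345, 197])]
saucer [([478, 27, 64], 0.63, [326, 225]), ([461, 124, 62], 0.36, [345, 197])]
weight [([339, 119, 23], 0.94, [297, 194]), ([342, 23, 23], 0.71, [272, 217]), ([468, 34, 83], 0.61, [324, 213])]
cooling_block [([479, 19, 33], 0.74, [325, 239])]
nest_small [([617, 178, 24], 0.83, [422, 222]), ([636, -200,
[... 247 characters left out ...]
4, 40, 34], 0.73, [300, 260])]
large_pot [([469, 237, 52], 0.8, [201, 245]), ([445, 39, 34], 0.32, [300, 260])]
square_pot [([458, 140, 35], 0.97, [251, 252]), ([319, 257, 18], 0.93, [192, 319])]
saucer [([456, 44, 65], 0.55, [297, 254]), ([610, 86, 26], 0.48, [279, 180])]
weight [([455, 29, 81], 0.97, [305, 254]), ([335, 124, 23], 0.9, [257, 313]), ([339, 27, 26], 0.71, [305, 312])]
cooling_block [([442, 39, 33], 0.66, [300, 261])]
nest_small [([617, 180, 21], 0.69, [235, 176])]
nest_large [([629, -198, 17], 0.59, [416, 175]), ([456, 46, 64], 0.4, [296, 254])]
nest_square [([610, 89, 22], 0.82, [279, 180])]
nest_saucer [([620, -11, 20], 0.66, [326, 177]), ([450, -56, 40], 0.29, [347, 258])]
```

View pics/scene0.png

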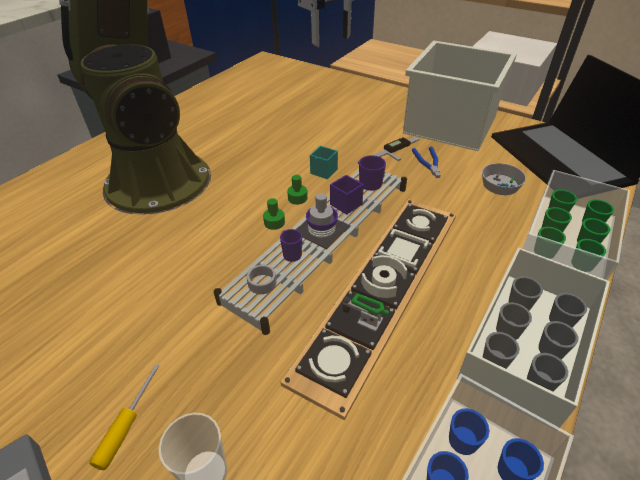

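View pics/top0.png

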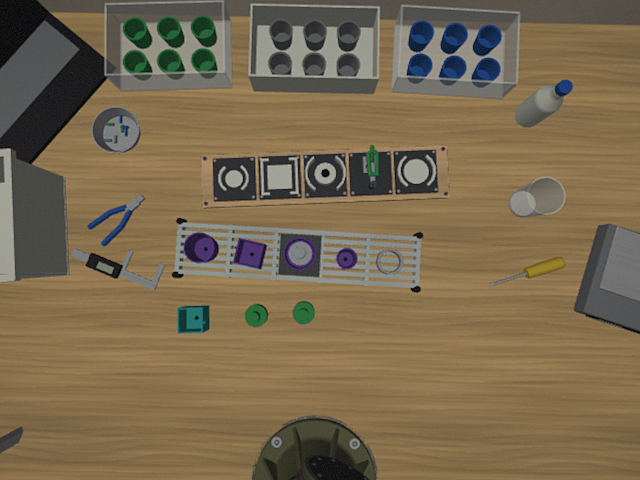

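The scene: the rack row from left to right holds the large pot (top image 202,248), square pot (250,253), block with saucer and weight (299,254), small pot (346,259) and ring (388,262). The nests are small (234,178), square (280,178), saucer (325,174), clamp fixture (372,168) and large (417,171). The turquoise pot and the green weights are decoys.

I'll go above the rack and look with the wrist camera.

```bash
python3 -m crank '[{"offset":[0.02,-0.02,0.02],"spin":-7},{"offset":[0.04,-0.05,0.04],"spin":-14},{"offset":[0.06,-0.08,0.06],"spin":-21},{"offset":[0.08,-0.11,0.08],"spin":-28},{"offset":[0.1,-0.14,0.1],"spin":-35},{"offset":[0.12,-0.17,0.12],"spin":-42},{"offset":[0.14,-0.2,0.14],"spin":-49},{"offset":[0.16,-0.23,0.15],"spin":-56}]' 1 20
python3 -m crank '[{"offset":[0.02,-0.03,0.01],"spin":-4},{"offset":[0.04,-0.06,0.02],"spin":-8},{"offset":[0.06,-0.08,0.02],"spin":-12},{"offset":[0.08,-0.1,0.02],"spin":-14},{"offset":[0.1,-0.12,0.02],"spin":-15},{"offset":[0.11,-0.14,0.02],"spin":-15},{"offset":[0.11,-0.15,0.02],"spin":-15},{"offset":[0.11,-0.15,0.02],"spin":-15}]'
cat > b.py <<'E'
import sys
from h import *
n=sys.argv[1]; objs=sys.argv[2:]
s=manip.read_state(); print(s['clock'],np.round(s['eef_pos'],1),np.degrees(s['eef_rot']).round(1))
p=shot('wrist'); save(p,n); C=np.linalg.inv(p['T']); print('cam',C[:3,3].round(),C[:3,:3].round(2).tolist(),p['fx'])
np.set_printoptions(suppress=True)
for o in objs:
    print(o,[(np.round(d['location']).astype(int).tolist(),round(d['conf'],2),np.round(proj(p,d['location'])).astype(int).tolist()) for d in manip.search_frame(p,o)[:3]])
E
python3 b.py w1 small_pot large_pot square_pot saucer weight cooling_block nest_small nest_square nest_saucer
```

```text
clock: 1.77
eef_pos: [333.7, 290.7, 322.8]
eef_rot: [3.139, -0.001, 1.839]
wrist_force: [1.4, 0.7, 0.1]
finger_gap: 94.1
clock: 2.43
eef_pos: [443.7, 139.4, 342.7]
eef_rot: [3.139, -0.001, 1.575]
wrist_force: [0.7, -0.2, 1.0]
finger_gap: 94.1
2.4333 [443.7 139.4 342.7] [ 1.798e+02 -1.000e-01  9.020e+01]
cam [443. 206. 558.] [[1.0, 0.0, 0.0], [0.0, -0.97, -0.23], [0.0, 0.23, -0.97]] 376.73311471196627
small_pot [([451, -50, 60], 0.88, [328, 334])]
large_pot [([465, 233, 41], 0.95, [340, 131])]
square_pot [([459, 138, 33], 0.79, [334, 202]), ([318, 253, 16], 0.78, [232, 116])]
saucer [([458, 48, 66], 0.63, [334, 271]), ([448, 62, 35], 0.49, [326, 254])]
weight [([336, 130, 23], 0.81, [248, 206]), ([344, 35, 20], 0.67, [256, 269]), ([456, 47, 86], 0.64, [332, 276])]
cooling_block [([446, 62, 36], 0.55, [325, 255])]
nest_small [([611, 185, 25], 0.78, [444, 168])]
nest_square [([615, 92, 24], 0.57, [441, 233])]
nest_saucer [([624, 15, 21], 0.75, [442, 283])]
```

View pics/w1.png

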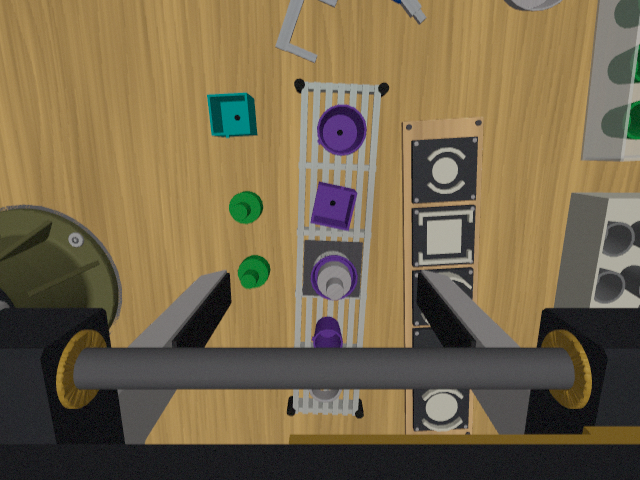

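```bash
cat > fit.py <<'E'
from h import *
from scipy.optimize import least_squares
def circ(r,z,n=48):
    t=np.linspace(0,2*np.pi,n,endpoint=False); return np.c_[r*np.cos(t),r*np.sin(t),0*t+z]
def box(a,b,z0,z1): return np.array([[x,y,z] for x in(-a/2,a/2) for y in(-b/2,b/2) for z in(z0,z1)],float)
M=dict(small_pot=np.r_[circ(18,0),circ(21,50)],large_pot=np.r_[circ(26,0),circ(30,58)],square_pot=box(50,50,0,54),
 saucer=np.r_[circ(29,0),circ(32.5,16)],weight=np.r_[circ(23,0),circ(23,24),circ(11,60)],cooling_block=box(84,84,0,3))
for n in 'small large square saucer'.split(): M['nest_'+n]=box(90,88,0,10)
D=np.c_[np.cos(np.arange(16)*np.pi/8),np.sin(np.arange(16)*np.pi/8)]
def pr(p,X):
    c=X@p['T'][:3,:3].T+p['T'][:3,3]; return np.c_[p['fx']*c[:,0]/c[:,2]+p['cx'],p['fy']*c[:,1]/c[:,2]+p['cy']]
def fit(views,o,guess,yaw0=0,usez=True,tol=30):
    obs=[]
    for p in views:
        g=np.array(proj(p,guess)); best=None
        for d in manip.masks_of(p,o):
            m=d['mask'].astype(np.uint8); n,l,st,ce=cv2.connectedComponentsWithStats(m)
            if n<2: continue
            k=1+st[1:,4].argmax(); q=np.argwhere(l==k)[:,::-1].astype(float)
            e=np.linalg.norm(q.mean(0)-g)
            if e<tol and (best is None or e<best[0]): best=(e,q)
        if best is not None: obs.append((p,(best[1]@D.T).max(0)+.25))
    yawed='square' in o or 'nest' in o or 'block' in o
    def mod(v):
        c,s=np.cos(v[3]),np.sin(v[3]); return M[o]@np.array([[c,s,0],[-s,c,0],[0,0,1]])+v[:3]
    def res(v):
        v=np.array(v)
        if not usez: v[2]=guess[2]
        if not yawed: v[3]=0
        return np.concatenate([(pr(p,mod(v))@D.T).max(0)-h for p,h in obs])
    r=least_squares(res,[*guess,yaw0],loss='soft_l1',x_scale=[1,1,1,.02])
    return r.x,len(obs),np.sqrt(np.mean(r.fun**2)),[round(float(np.abs(r.fun[i*16:i*16+16]).max()),1) for i in range(len(obs))]
E
cat > c.py <<'E'
from fit import *
V=[shot(n) for n in('scene','top','wrist')]
G=dict(small_pot=(452,-53,20,0),large_pot=(468,232,20,0),square_pot=(460,136,20,.15),saucer=(460,40,45,0),weight=(460,40,50,0),cooling_block=(460,40,20,0),
 nest_small=(615,182,14,0),nest_square=(620,90,14,0),nest_saucer=(620,-5,14,0),nest_large=(625,-195,14,0))
for o,g in G.items():
    try: v,n,e,mx=fit(V,o,g[:3],g[3]); print(o,v[:3].round(1),'yaw',np.degrees(v[3]).round(1),n,round(e,2),mx)
    except Exception as x: print(o,x)
E
python3 c.py
```

```text
small_pot [449.6 -51.4  30.8] yaw 0.0 3 1.97 [0.6, 1.5, 9.7]
large_pot [464.7 230.9  30.7] yaw 0.0 3 7.67 [2.5, 26.5, 1.4]
square_pot [455.9 137.5  32.5] yaw 2.9 3 1.86 [2.0, 2.9, 4.0]
saucer [457.8  39.3  53.5] yaw 0.0 3 0.87 [3.7, 1.6, 0.8]
weight [457.9  38.1  60.4] yaw 0.0 3 1.01 [2.5, 1.5, 1.0]
cooling_block [456.2  39.8  29.1] yaw -2.1 3 2.33 [9.1, 1.9, 1.8]
nest_small [626.5 190.6 -60. ] yaw 4.9 1 0.66 [1.3]
nest_square [618.5  87.7  12.8] yaw 2.9 3 0.91 [2.1, 1.5, 2.2]
nest_saucer [623.6  -7.   11.4] yaw 2.7 3 14.44 [6.8, 2.5, 54.1]
nest_large [ 636.1 -197.5   13.7] yaw 3.4 3 2.79 [1.2, 2.2, 9.3]
```

```bash
python3 -m crank '[{"offset":[0.0,-0.02,-0.02],"spin":0},{"offset":[0.0,-0.05,-0.04],"spin":0},{"offset":[0.0,-0.08,-0.06],"spin":0},{"offset":[0.002,-0.11,-0.09],"spin":0},{"offset":[0.004,-0.14,-0.11],"spin":0},{"offset":[0.006,-0.17,-0.13],"spin":0},{"offset":[0.006,-0.19,-0.14],"spin":0},{"offset":[0.006,-0.191,-0.14],"spin":0}]'
cat > d.py <<'E'
import sys
from fit import *
# usage: d.py picname obj x y z yawdeg [obj ...]
s=manip.read_state(); e=np.array(s['eef_pos']); print(s['clock'],e.round(1),np.degrees(s['eef_rot']).round(1),s['wrist_force'],s['finger_gap'])
p=shot('wrist'); save(p,sys.argv[1]); a=sys.argv[2:]; im=cv2.cvtColor(p['pixels'],cv2.COLOR_RGB2BGR)
while a:
    o=a[0]; g=[float(t) for t in a[1:5]]; a=a[5:]
    try:
        v,n,r,mx=fit([p],o,g[:3],np.radians(g[3]),usez=False,tol=90); v[2]=g[2]
        print(o,v[:3].round(1),'yaw',np.degrees(v[3]).round(1),n,round(r,2),mx,'d',(v[:2]-e[:2]).round(1))
        c,q=np.cos(v[3]),np.sin(v[3]); X=M[o]@np.array([[c,q,0],[-q,c,0],[0,0,1]])+v[:3]
        cv2.polylines(im,[cv2.convexHull(pr(p,X).astype(np.float32)).astype(int)],True,(0,255,255),1)
    except Exception as x: print(o,x)
cv2.imwrite('pics/'+sys.argv[1]+'.png',im)
E
python3 d.py s1 small_pot 450 -52 30.5 0 weight 458 38 58.5 0 cooling_block 456 40 30.5 -2 nest_saucer 623 -7 12.5 3
```

```text
clock: 5.25
eef_pos: [448.7, -52.7, 200.5]
eef_rot: [-3.141, -0.001, 1.574]
wrist_force: [0.1, 0.6, 0.0]
finger_gap: 94.5
5.25 [448.7 -52.7 200.5] [-1.80e+02 -1.00e-01  9.02e+01] [0.09342943 0.64605254 0.04744271] 94.46300093504027
small_pot [450.4 -51.9  30.5] yaw 0.0 1 1.04 [1.8] d [1.7 0.9]
weight [458.3  37.6  58.5] yaw 0.0 1 0.51 [1.0] d [ 9.7 90.3]
cooling_block [456.4  40.3  30.5] yaw -2.0 1 1.02 [1.6] d [ 7.7 93. ]
nest_saucer [625.1  -8.1  12.5] yaw 3.5 1 0.99 [1.9] d [176.4  44.7]
```

View pics/s1.png

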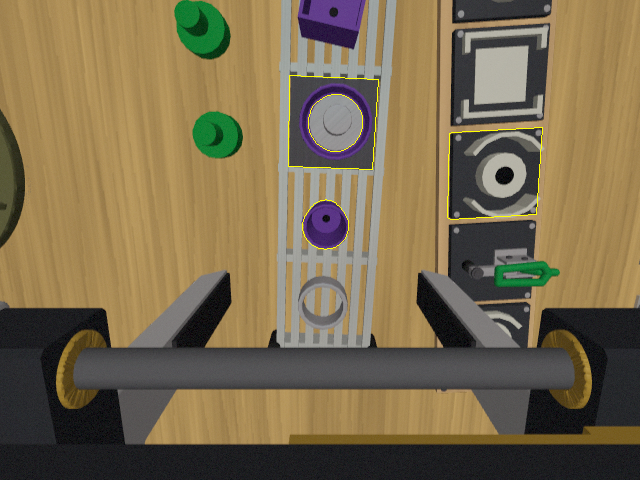

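```bash
python3 -m crank '[{"offset":[0.001,0.0005,-0.02],"spin":0},{"offset":[0.0015,0.001,-0.045],"spin":0},{"offset":[0.0015,0.001,-0.07],"spin":0},{"offset":[0.0015,0.001,-0.095],"spin":0},{"offset":[0.0015,0.001,-0.12],"spin":0},{"offset":[0.0015,0.001,-0.138],"spin":0},{"offset":[0.0015,0.001,-0.148],"spin":0},{"offset":[0.0015,0.001,-0.148],"spin":0}]' 0.75
python3 -m crank '[{"offset":[0,0,0],"spin":0},{"offset":[0,0,0],"spin":0},{"offset":[0,0,0],"spin":0},{"offset":[0,0,0],"spin":0},{"offset":[0,0,0],"spin":0},{"offset":[0,0,0],"spin":0},{"offset":[0,0,0],"spin":0},{"offset":[0,0,0],"spin":0}]' 0.3 12
```

```text
clock: 6.17
eef_pos: [451.0, -47.6, 54.5]
eef_rot: [3.139, -0.001, 1.579]
wrist_force: [-0.1, -0.0, -0.7]
finger_gap: 70.3
clock: 6.83
eef_pos: [451.1, -47.6, 54.5]
eef_rot: [3.139, -0.001, 1.579]
wrist_force: [0.2, -0.4, -0.4]
finger_gap: 28.6
```

```bash
python3 d.py s2 small_pot 450 -52 30.5 0; python3 -c "
from h import *
for i in range(3): s=manip.read_state(); print(s['eef_pos'],s['joints'],s['finger_gap'])"
```

```text
6.8333 [451.1 -47.6  54.5] [ 1.799e+02 -1.000e-01  9.050e+01] [ 0.16981243 -0.36204796 -0.36590756] 28.58995491241096
small_pot [450.9 -51.6  30.5] yaw 0.0 1 3.33 [8.2] d [-0.2 -4. ]
[451.03441305 -47.59594999  54.49144152] [-0.18717776  0.22689946  1.90906405  0.00219754  1.0037427  -0.19652535] 28.04427188780622
[451.03441305 -47.59594999  54.49144152] [-0.18717776  0.22689946  1.90906405  0.00219754  1.0037427  -0.19652535] 28.04427188780622
[451.03441305 -47.59594999  54.49144152] [-0.18717776  0.22689946  1.90906405  0.00219754  1.0037427  -0.19652535] 28.04427188780622
```

View pics/s2.png

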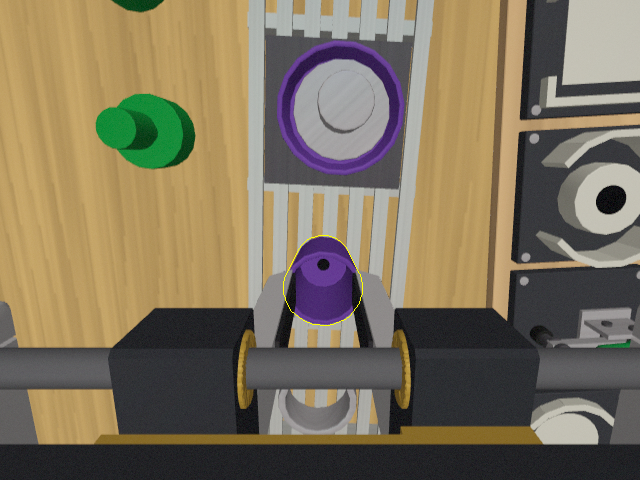

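```bash
python3 -c "
from h import *
p=shot('wrist'); im=p['pixels'][210:360,230:420,::-1]; cv2.imwrite('pics/s2c.png',cv2.resize(im,None,fx=4,fy=4,interpolation=cv2.INTER_CUBIC)); print(manip.read_state()['finger_gap'])"
```

```text
28.12242338992167
```

View pics/s2c.png

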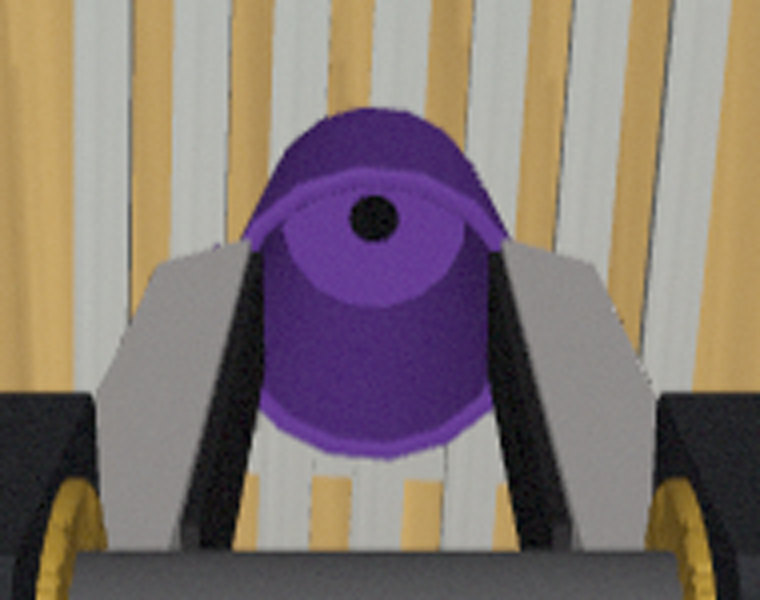

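```bash
python3 -c "
from h import *
print([a for a in dir(manip) if a[0]!='_'],manip.hold_point_z)
p=shot('wrist'); print(np.array(p['hand_eye']).round(3))
s=manip.read_state(); e=s['eef_pos']
for z in (0,19,34,50):
  for x in(-14,14):
    for y in (8,): print(z,x,y,np.round(proj(p,np.array(e)+[x,y,z]),0))"
```

```text
['Unreachable', 'camera', 'hold_point_z', 'masks_of', 'read_state', 'search_frame', 'sign_off'] 18.8
[[ 1.00000e-03 -9.73000e-01 -2.32000e-01  6.71930e+01]
 [ 1.00000e+00  1.00000e-03 -1.00000e-03  2.54000e-01]
 [ 1.00000e-03 -2.32000e-01  9.73000e-01 -2.14773e+02]
 [ 0.00000e+00  0.00000e+00  0.00000e+00  1.00000e+00]]
0 -14 8 [300. 254.]
0 14 8 [347. 254.]
19 -14 8 [298. 263.]
19 14 8 [349. 264.]
34 -14 8 [296. 272.]
34 14 8 [351. 272.]
50 -14 8 [293. 283.]
50 14 8 [354. 283.]
```

```bash
python3 -m crank '[{"offset":[0,-0.001,0],"spin":0},{"offset":[0,-0.002,0],"spin":0},{"offset":[0,-0.004,0],"spin":0},{"offset":[0,-0.004,-0.004],"spin":0},{"offset":[0,-0.004,-0.010],"spin":0},{"offset":[0,-0.004,-0.016],"spin":0},{"offset":[0,-0.004,-0.018],"spin":0},{"offset":[0,-0.004,-0.018],"spin":0}]' 0.75
python3 -m crank '[{"offset":[0,0,0],"spin":0},{"offset":[0,0,0],"spin":0},{"offset":[0,0,0],"spin":0},{"offset":[0,0,0],"spin":0},{"offset":[0,0,0],"spin":0},{"offset":[0,0,0],"spin":0},{"offset":[0,0,0],"spin":0},{"offset":[0,0,0],"spin":0}]' 0.3 12
python3 -c "
from h import *
p=shot('wrist'); im=p['pixels'][210:360,230:420,::-1]; cv2.imwrite('pics/s3c.png',cv2.resize(im,None,fx=3,fy=3,interpolation=cv2.INTER_CUBIC)); print(manip.read_state()['finger_gap'])"
```

```text
clock: 7.7
eef_pos: [450.6, -51.5, 35.6]
eef_rot: [3.141, -0.002, 1.579]
wrist_force: [0.3, 0.2, -0.7]
finger_gap: 70.2
clock: 8.37
eef_pos: [450.6, -51.5, 35.7]
eef_rot: [3.141, -0.002, 1.579]
wrist_force: [-0.5, -0.4, 1.5]
finger_gap: 40.1
40.49606787385409
```

View pics/s3c.png

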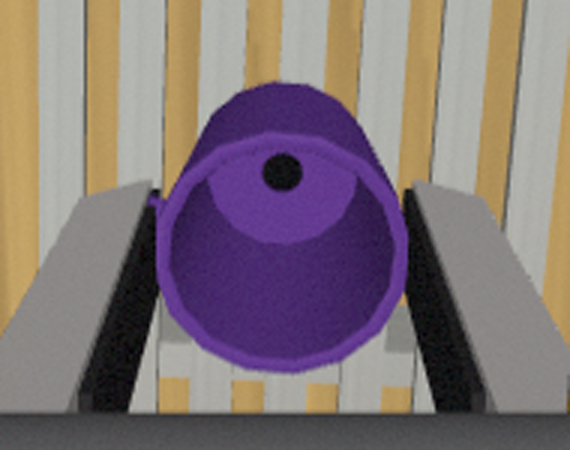

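```bash
python3 -m crank '[{"offset":[0,0,0.005],"spin":0},{"offset":[0,0,0.015],"spin":0},{"offset":[0,0,0.035],"spin":0},{"offset":[0,0,0.06],"spin":0},{"offset":[0,0,0.085],"spin":0},{"offset":[0,0,0.11],"spin":0},{"offset":[0,0,0.125],"spin":0},{"offset":[0,0,0.13],"spin":0}]'
python3 -m crank '[{"offset":[0.01,0.015,0],"spin":1},{"offset":[0.03,0.035,0],"spin":2},{"offset":[0.05,0.06,0],"spin":3},{"offset":[0.07,0.09,0],"spin":3},{"offset":[0.09,0.12,0],"spin":3},{"offset":[0.11,0.15,0],"spin":3},{"offset":[0.125,0.175,0],"spin":3},{"offset":[0.13,0.18,0],"spin":3}]'
python3 -m crank '[{"offset":[0.01,0.015,0],"spin":0},{"offset":[0.02,0.03,0],"spin":0},{"offset":[0.03,0.045,0],"spin":0},{"offset":[0.033,0.052,0],"spin":0},{"offset":[0.034,0.054,0],"spin":0},{"offset":[0.034,0.054,0],"spin":0},{"offset":[0.034,0.054,0],"spin":0},{"offset":[0.034,0.054,0],"spin":0}]'
python3 d.py n1 nest_small 613.7 182 12.5 3 nest_square 618.5 87.7 12.5 3 large_pot 465 231 30.5 0 square_pot 457 137 30.5 -5
```

```text
clock: 9.08
eef_pos: [451.5, -51.7, 168.9]
eef_rot: [3.136, -0.001, 1.579]
wrist_force: [0.7, 0.4, -0.1]
finger_gap: 40.5
clock: 9.75
eef_pos: [582.2, 131.8, 167.9]
eef_rot: [3.138, -0.001, 1.634]
wrist_force: [-0.7, -0.4, -0.7]
finger_gap: 40.4
clock: 10.42
eef_pos: [615.9, 185.0, 168.1]
eef_rot: [3.138, -0.001, 1.633]
wrist_force: [-0.4, 0.0, -1.6]
finger_gap: 40.3
10.4167 [615.9 185.  168.1] [ 1.798e+02 -1.000e-01  9.360e+01] [-0.36950227  0.00833516 -1.6019014 ] 40.27180584195756
nest_small need at least one array to concatenate
nest_square [622.7  48.7  12.5] yaw 3.5 1 19.78 [39.3] d [   6.7 -136.3]
large_pot [464.9 231.3  30.5] yaw 0.0 1 0.77 [1.3] d [-151.    46.4]
square_pot [456.7 136.9  30.5] yaw -11.1 1 2.67 [7.5] d [-159.3  -48. ]
```

View pics/n1.png

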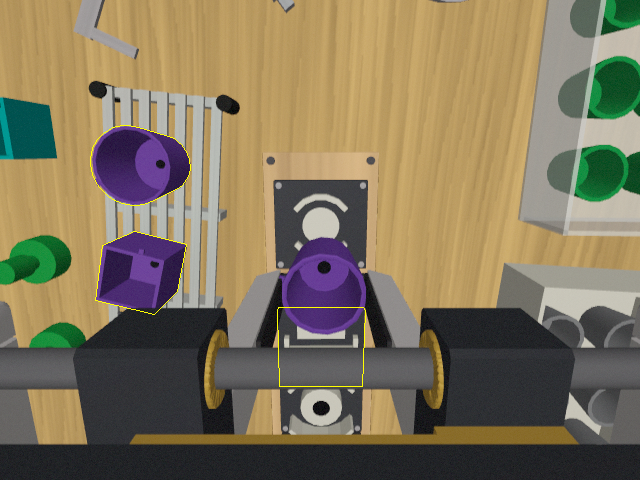

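```bash
cat > e.py <<'E'
from fit import *
p=shot('wrist'); e=np.array(manip.read_state()['eef_pos'])
for uv in [(275,180),(368,180),(275,268),(366,268),(321,224)]: print(uv,onz(p,uv,22.5).round(1))
print(fit([p],'small_pot',(e[0],e[1],e[2]-5.1),0,usez=False,tol=90), e)
hsv=cv2.cvtColor(p['pixels'],cv2.COLOR_RGB2HSV)[150:290,255:390]
m=((hsv[...,2]>150)&(hsv[...,1]<50)).astype(np.uint8); n,l,st,ce=cv2.connectedComponentsWithStats(m)
for k in range(1,n):
    if st[k,4]>60: print(st[k],ce[k]+[255,150],onz(p,ce[k]+[255,150],22.5).round(1))
E
python3 e.py
```

```text
(275, 180) [568.2 223.4  22.5]
(368, 180) [656.1 229.   22.5]
(275, 268) [571.2 136.3  22.5]
(366, 268) [662.  142.   22.5]
(321, 224) [614.3 183.9  22.5]
(array([615.86789509, 185.51778801, 162.91103564,   0.        ]), 1, np.float64(1.2817358648752553), [2.6]) [616.17410497 185.54997175 168.01103564]
[ 39  45  53  18 343] [320.12244898 201.71428571] [612.1 205.5  22.5]
[ 47  58  37  33 939] [320.02875399 224.04259851] [613.3 183.8  22.5]
```

```bash
python3 -m crank '[{"offset":[-0.001,-0.001,-0.01],"spin":0},{"offset":[-0.002,-0.0025,-0.035],"spin":0},{"offset":[-0.002,-0.0025,-0.065],"spin":0},{"offset":[-0.002,-0.0025,-0.095],"spin":0},{"offset":[-0.002,-0.0025,-0.12],"spin":0},{"offset":[-0.002,-0.0025,-0.134],"spin":0},{"offset":[-0.002,-0.0025,-0.137],"spin":0},{"offset":[-0.002,-0.0025,-0.137],"spin":0}]'
python3 -m crank '[{"offset":[0,0,0],"spin":0},{"offset":[0,0,-0.0005],"spin":0},{"offset":[0,0,-0.001],"spin":0},{"offset":[0,0,-0.0015],"spin":0},{"offset":[0,0,-0.002],"spin":0},{"offset":[0,0,-0.0025],"spin":0},{"offset":[0,0,-0.003],"spin":0},{"offset":[0,0,-0.003],"spin":0}]'
```

```text
clock: 11.43
eef_pos: [613.6, 183.0, 29.9]
eef_rot: [3.139, -0.001, 1.634]
wrist_force: [0.6, 0.7, -0.1]
finger_gap: 40.5
clock: 12.1
eef_pos: [613.8, 183.0, 27.4]
eef_rot: [3.139, -0.001, 1.634]
wrist_force: [-0.7, 0.1, 3.5]
finger_gap: 40.4
```

```bash
python3 -m crank '[{"offset":[0,0,0],"spin":0},{"offset":[0,0,0],"spin":0},{"offset":[0,0,0],"spin":0},{"offset":[0,0,0.01],"spin":0},{"offset":[0,0,0.03],"spin":0},{"offset":[0,0,0.06],"spin":0},{"offset":[0,0,0.09],"spin":0},{"offset":[0,0,0.12],"spin":0}]' 0.65
python3 -m crank '[{"offset":[-0.02,0.005,0.01],"spin":0},{"offset":[-0.05,0.015,0.01],"spin":-1},{"offset":[-0.08,0.025,0.01],"spin":-3},{"offset":[-0.11,0.035,0.01],"spin":-4},{"offset":[-0.135,0.043,0.01],"spin":-5},{"offset":[-0.147,0.048,0.01],"spin":-5},{"offset":[-0.149,0.048,0.01],"spin":-5},{"offset":[-0.149,0.048,0.01],"spin":-5}]' 1
python3 d.py l1 large_pot 465 231 30.5 0 square_pot 457 137 30.5 -10 nest_small 614 183 12.5 3 small_pot 614 183 22.5 0 nest_square 618 88 12.5 3
```

```text
clock: 12.77
eef_pos: [613.6, 183.0, 149.5]
eef_rot: [3.139, -0.001, 1.634]
wrist_force: [-0.6, 0.9, -0.1]
finger_gap: 61.3
clock: 13.43
eef_pos: [465.0, 231.1, 160.2]
eef_rot: [3.137, -0.001, 1.548]
wrist_force: [0.4, -0.5, 0.5]
finger_gap: 93.9
13.4333 [465.  231.1 160.2] [ 1.798e+02 -1.000e-01  8.870e+01] [ 0.42822303 -0.46820223  0.50722135] 93.94168281072038
large_pot [465.  231.7  30.5] yaw 0.0 1 0.95 [2.2] d [-0.   0.6]
square_pot [458.7 159.3  30.5] yaw -1.4 1 11.74 [24.1] d [ -6.4 -71.9]
nest_small [612.8 183.3  12.5] yaw 2.0 1 12.1 [29.6] d [147.7 -47.8]
small_pot [613.6 182.5  22.5] yaw 0.0 1 0.5 [1.1] d [148.6 -48.6]
nest_square [620.4  87.3  12.5] yaw 2.5 1 48.45 [96.1] d [ 155.4 -143.8]
```

View pics/l1.png

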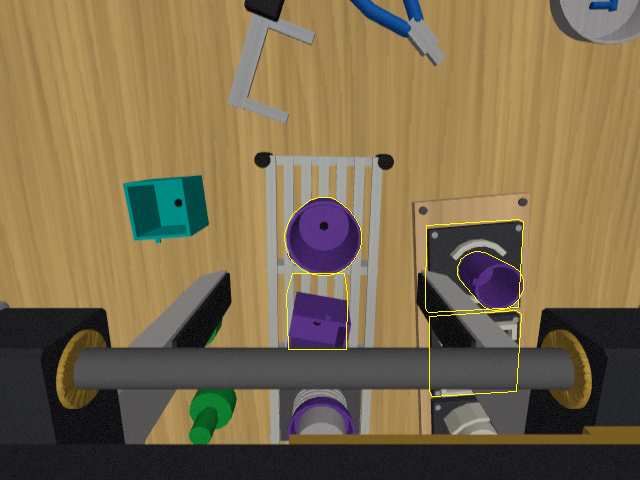

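```bash
python3 -m crank '[{"offset":[0,0,-0.015],"spin":0},{"offset":[0,0.0005,-0.04],"spin":0},{"offset":[0,0.0005,-0.065],"spin":0},{"offset":[0,0.0005,-0.09],"spin":0},{"offset":[0,0.0005,-0.108],"spin":0},{"offset":[0,0.0005,-0.116],"spin":0},{"offset":[0,0.0005,-0.118],"spin":0},{"offset":[0,0.0005,-0.118],"spin":0}]'
python3 -m crank '[{"offset":[0,0,0],"spin":0},{"offset":[0,0,0],"spin":0},{"offset":[0,0,0],"spin":0},{"offset":[0,0,0],"spin":0},{"offset":[0,0,0],"spin":0},{"offset":[0,0,0],"spin":0},{"offset":[0,0,0],"spin":0},{"offset":[0,0,0],"spin":0}]' 0.5 15
python3 -m crank '[{"offset":[0,0,0.005],"spin":0},{"offset":[0,0,0.015],"spin":0},{"offset":[0,0,0.035],"spin":0},{"offset":[0,0,0.065],"spin":0},{"offset":[0,0,0.1],"spin":0},{"offset":[0,0,0.13],"spin":0},{"offset":[0,0,0.15],"spin":0},{"offset":[0,0,0.155],"spin":0}]'
```

```text
clock: 14.4
eef_pos: [465.5, 231.1, 41.4]
eef_rot: [3.139, -0.001, 1.546]
wrist_force: [0.3, 0.4, -0.6]
finger_gap: 94.1
clock: 15.07
eef_pos: [465.6, 231.1, 41.6]
eef_rot: [3.139, -0.001, 1.546]
wrist_force: [-0.3, -0.3, 4.0]
finger_gap: 59.2
clock: 15.73
eef_pos: [466.7, 231.6, 201.0]
eef_rot: [3.133, -0.003, 1.546]
wrist_force: [-0.1, 0.3, -0.8]
finger_gap: 58.9
```

```bash
python3 -m crank '[{"offset":[0.005,-0.015,0],"spin":1},{"offset":[0.015,-0.045,0],"spin":2},{"offset":[0.03,-0.08,0],"spin":3},{"offset":[0.045,-0.115,0],"spin":4},{"offset":[0.06,-0.15,0],"spin":5},{"offset":[0.075,-0.185,0],"spin":5},{"offset":[0.09,-0.215,0],"spin":5},{"offset":[0.1,-0.235,0],"spin":5}]'
python3 -m crank '[{"offset":[0.01,-0.03,0],"spin":0},{"offset":[0.02,-0.06,0],"spin":0},{"offset":[0.03,-0.095,0],"spin":0},{"offset":[0.045,-0.13,0],"spin":0},{"offset":[0.055,-0.16,0],"spin":0},{"offset":[0.064,-0.18,0],"spin":0},{"offset":[0.066,-0.188,0],"spin":0},{"offset":[0.066,-0.188,0],"spin":0}]'
cat > e.py <<'E'
import sys
from fit import *
# e.py name obj dzbase nest gx gy : wrist fix of held object and of nest plate (dark) by corners
nm,o,dz=sys.argv[1],sys.argv[2],float(sys.argv[3])
s=manip.read_state(); e=np.array(s['eef_pos']); print(s['clock'],e.round(1),np.degrees(s['eef_rot']).round(1),s['finger_gap'])
p=shot('wrist'); im=cv2.cvtColor(p['pixels'],cv2.COLOR_RGB2BGR)
v,n,r,mx=fit([p],o,(e[0],e[1],e[2]+dz),np.radians(float(sys.argv[7]) if len(sys.argv)>7 else 0),usez=False,tol=90); print(o,v[:2].round(1),np.degrees(v[3]).round(1),round(r,2),mx)
nest,gx,gy=sys.argv[4],float(sys.argv[5]),float(sys.argv[6])
c,q=np.cos(np.radians(3)),np.sin(np.radians(3))
X=M[nest]@np.array([[c,q,0],[-q,c,0],[0,0,1]])+[gx,gy,12.5]
cv2.polylines(im,[cv2.convexHull(pr(p,X).astype(np.float32)).astype(int)],True,(0,255,255),1)
for d in manip.masks_of(p,nest)[:2]:
    cs,_=cv2.findContours(d['mask'].astype(np.uint8),cv2.RETR_EXTERNAL,cv2.CHAIN_APPROX_NONE); print('mask',d['conf'],cv2.boundingRect(d['mask'].astype(np.uint8))); cv2.drawContours(im,cs,-1,(0,0,255),1)
cv2.imwrite('pics/'+nm+'.png',im)
E
python3 e.py n2 large_pot -11.1 nest_large 633.5 -197
```

```text
clock: 16.4
eef_pos: [567.0, -6.3, 200.0]
eef_rot: [3.135, -0.003, 1.631]
wrist_force: [0.3, -0.4, -1.0]
finger_gap: 58.9
clock: 17.07
eef_pos: [632.7, -195.7, 198.4]
eef_rot: [3.137, -0.004, 1.629]
wrist_force: [0.2, 0.3, -1.6]
finger_gap: 59.4
17.0667 [ 632.7 -195.7  198.4] [179.7  -0.2  93.4] 59.41138042232094
large_pot [ 632.  -194.8] 0.0 1.62 [3.5]
mask 0.81 (284, 177, 87, 73)
```

View pics/n2.png

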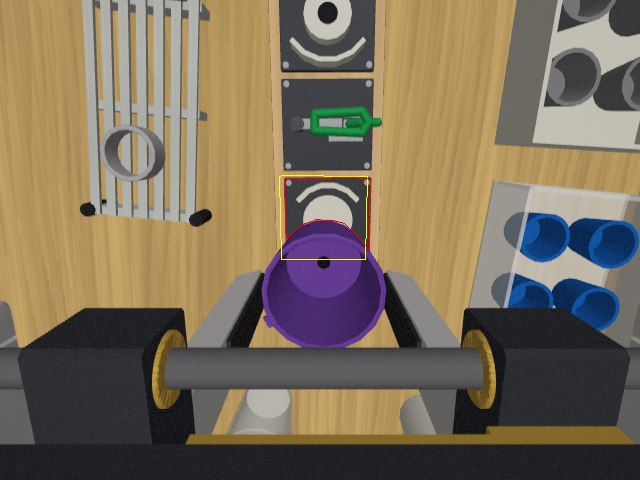

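```bash
python3 -m crank '[{"offset":[0.0015,-0.001,-0.02],"spin":0},{"offset":[0.0035,-0.003,-0.05],"spin":0},{"offset":[0.0035,-0.003,-0.08],"spin":0},{"offset":[0.0035,-0.003,-0.11],"spin":0},{"offset":[0.0035,-0.003,-0.138],"spin":0},{"offset":[0.0035,-0.003,-0.155],"spin":0},{"offset":[0.0035,-0.003,-0.161],"spin":0},{"offset":[0.0035,-0.003,-0.161],"spin":0}]'
python3 -m crank '[{"offset":[0,0,0],"spin":0},{"offset":[0,0,-0.0005],"spin":0},{"offset":[0,0,-0.001],"spin":0},{"offset":[0,0,-0.0015],"spin":0},{"offset":[0,0,-0.002],"spin":0},{"offset":[0,0,-0.0025],"spin":0},{"offset":[0,0,-0.003],"spin":0},{"offset":[0,0,-0.003],"spin":0}]'
```

```text
clock: 17.88
eef_pos: [635.6, -194.7, 37.9]
eef_rot: [3.137, -0.005, 1.633]
wrist_force: [-0.7, 0.8, -0.6]
finger_gap: 59.4
clock: 18.55
eef_pos: [635.6, -194.7, 34.8]
eef_rot: [3.137, -0.005, 1.633]
wrist_force: [0.0, -0.5, 0.0]
finger_gap: 59.3
```

```bash
python3 -m crank '[{"offset":[0,-0.001,0],"spin":0},{"offset":[0,-0.002,0],"spin":0},{"offset":[0,-0.0035,0],"spin":0},{"offset":[0,-0.0035,-0.0005],"spin":0},{"offset":[0,-0.0035,-0.001],"spin":0},{"offset":[0,-0.0035,-0.0015],"spin":0},{"offset":[0,-0.0035,-0.002],"spin":0},{"offset":[0,-0.0035,-0.002],"spin":0}]'
```

```text
clock: 19.22
eef_pos: [635.7, -198.2, 33.6]
eef_rot: [3.137, -0.004, 1.633]
wrist_force: [-3.7, 0.8, 6.8]
finger_gap: 59.2
```

```bash
python3 -m crank '[{"offset":[0,0,0],"spin":0},{"offset":[0,0,0],"spin":0},{"offset":[0,0,0],"spin":0},{"offset":[0,0,0.01],"spin":0},{"offset":[0,0,0.03],"spin":0},{"offset":[0,0,0.06],"spin":0},{"offset":[0,0,0.095],"spin":0},{"offset":[0,0,0.13],"spin":0}]' 0.78
python3 -m crank '[{"offset":[-0.015,0.03,0.01],"spin":0},{"offset":[-0.03,0.06,0.02],"spin":-2},{"offset":[-0.05,0.095,0.02],"spin":-4},{"offset":[-0.07,0.13,0.02],"spin":-6},{"offset":[-0.09,0.165,0.02],"spin":-8},{"offset":[-0.11,0.2,0.02],"spin":-10},{"offset":[-0.13,0.235,0.02],"spin":-12},{"offset":[-0.145,0.26,0.02],"spin":-13}]' 1
python3 -m crank '[{"offset":[-0.012,0.03,0],"spin":0},{"offset":[-0.025,0.055,0],"spin":0},{"offset":[-0.031,0.068,0],"spin":0},{"offset":[-0.033,0.072,0],"spin":0},{"offset":[-0.033,0.072,0],"spin":0},{"offset":[-0.033,0.072,0],"spin":0},{"offset":[-0.033,0.072,0],"spin":0},{"offset":[-0.033,0.072,0],"spin":0}]'
python3 d.py q1 square_pot 457 137 30.5 -10 weight 458 38 58.5 0 nest_square 618.5 87.7 12.5 3
```

```text
clock: 19.88
eef_pos: [635.4, -198.1, 165.6]
eef_rot: [3.137, -0.005, 1.633]
wrist_force: [0.4, -0.3, 0.3]
finger_gap: 73.4
clock: 20.55
eef_pos: [488.8, 64.1, 186.5]
eef_rot: [3.136, -0.005, 1.405]
wrist_force: [0.5, 0.4, 0.2]
finger_gap: 93.8
clock: 21.22
eef_pos: [456.2, 135.2, 186.5]
eef_rot: [3.136, -0.005, 1.404]
wrist_force: [0.3, -0.4, 0.1]
finger_gap: 93.9
21.2167 [456.2 135.2 186.5] [179.7  -0.3  80.4] [ 0.27717102 -0.42919684  0.14587949] 93.8724336239241
square_pot [456.4 137.3  30.5] yaw -11.9 1 0.95 [1.6] d [0.2 2.1]
weight [458.7  40.   58.5] yaw 0.0 1 5.22 [14.8] d [  2.5 -95.3]
nest_square [619.6  87.2  12.5] yaw 3.1 1 2.58 [6.8] d [163.4 -48. ]
```

View pics/q1.png

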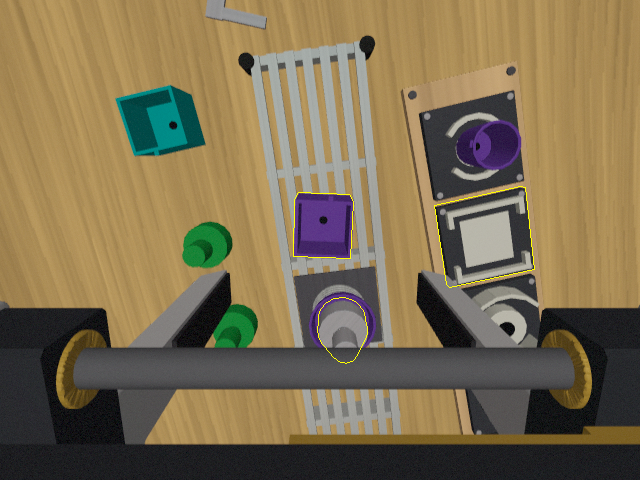

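```bash
python3 -m crank '[{"offset":[0,0.001,-0.02],"spin":-1},{"offset":[0,0.002,-0.045],"spin":-2},{"offset":[0,0.002,-0.075],"spin":-2},{"offset":[0,0.002,-0.105],"spin":-2},{"offset":[0,0.002,-0.13],"spin":-2},{"offset":[0,0.002,-0.144],"spin":-2},{"offset":[0,0.002,-0.1485],"spin":-2},{"offset":[0,0.002,-0.1485],"spin":-2}]'
python3 -m crank '[{"offset":[0,0,0],"spin":0},{"offset":[0,0,0],"spin":0},{"offset":[0,0,0],"spin":0},{"offset":[0,0,0],"spin":0},{"offset":[0,0,0],"spin":0},{"offset":[0,0,0],"spin":0},{"offset":[0,0,0],"spin":0},{"offset":[0,0,0],"spin":0}]' 0.4 15
python3 -m crank '[{"offset":[0,0,0.005],"spin":0},{"offset":[0,0,0.015],"spin":0},{"offset":[0,0,0.035],"spin":0},{"offset":[0,0,0.06],"spin":0},{"offset":[0,0,0.09],"spin":0},{"offset":[0,0,0.115],"spin":0},{"offset":[0,0,0.128],"spin":0},{"offset":[0,0,0.13],"spin":0}]'
```

```text
clock: 22.08
eef_pos: [455.6, 137.5, 37.2]
eef_rot: [3.138, -0.004, 1.37]
wrist_force: [-0.1, -0.2, -0.2]
finger_gap: 94.0
clock: 22.75
eef_pos: [455.7, 137.5, 37.4]
eef_rot: [3.138, -0.004, 1.37]
wrist_force: [0.8, -0.8, 0.7]
finger_gap: 49.7
clock: 23.42
eef_pos: [456.8, 137.8, 170.8]
eef_rot: [3.133, -0.006, 1.37]
wrist_force: [0.5, -0.5, -0.6]
finger_gap: 49.7
```

```bash
python3 -m crank '[{"offset":[0.01,-0.004,0],"spin":2},{"offset":[0.03,-0.01,0],"spin":5},{"offset":[0.06,-0.02,0],"spin":8},{"offset":[0.09,-0.03,0],"spin":11},{"offset":[0.12,-0.038,0],"spin":13},{"offset":[0.145,-0.046,0],"spin":14.6},{"offset":[0.16,-0.05,0],"spin":14.6},{"offset":[0.162,-0.05,0],"spin":14.6}]'
python3 -m crank '[{"offset":[0,0,0],"spin":0},{"offset":[0,0,0],"spin":0},{"offset":[0,0,0],"spin":0},{"offset":[0,0,0],"spin":0},{"offset":[0,0,0],"spin":0},{"offset":[0,0,0],"spin":0},{"offset":[0,0,0],"spin":0},{"offset":[0,0,0],"spin":0}]'
python3 e.py n3 square_pot -6.9 nest_square 618.7 87.5 3
```

```text
clock: 24.08
eef_pos: [619.9, 86.6, 169.1]
eef_rot: [3.135, -0.006, 1.623]
wrist_force: [-0.7, 0.4, -1.4]
finger_gap: 49.7
clock: 24.75
eef_pos: [619.8, 86.7, 169.3]
eef_rot: [3.135, -0.006, 1.623]
wrist_force: [-0.5, 0.4, -0.9]
finger_gap: 49.7
24.75 [619.8  86.7 169.3] [179.6  -0.4  93. ] 49.681276666860946
square_pot [619.6  87.3] 3.4 0.83 [1.4]
mask 0.69 (276, 177, 93, 51)
mask 0.58 (271, 69, 101, 102)
```

View pics/n3.png

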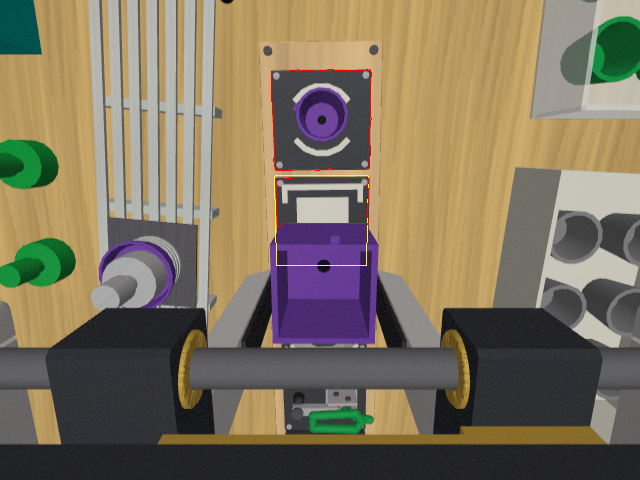

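```bash
python3 -m crank '[{"offset":[-0.0005,0,-0.015],"spin":0},{"offset":[-0.0005,0,-0.04],"spin":0},{"offset":[-0.0005,0,-0.07],"spin":0},{"offset":[-0.0005,0,-0.1],"spin":0},{"offset":[-0.0005,0,-0.122],"spin":0},{"offset":[-0.0005,0,-0.133],"spin":0},{"offset":[-0.0005,0,-0.136],"spin":0},{"offset":[-0.0005,0,-0.136],"spin":0}]'
python3 -m crank '[{"offset":[0,0,0],"spin":0},{"offset":[0,0,-0.001],"spin":0},{"offset":[0,0,-0.0015],"spin":0},{"offset":[0,0,-0.002],"spin":0},{"offset":[0,0,-0.0025],"spin":0},{"offset":[0,0,-0.003],"spin":0},{"offset":[0,0,-0.0035],"spin":0},{"offset":[0,0,-0.0035],"spin":0}]'
```

```text
clock: 25.57
eef_pos: [619.5, 86.7, 33.3]
eef_rot: [3.135, -0.006, 1.623]
wrist_force: [0.4, -0.2, 0.2]
finger_gap: 50.3
clock: 26.23
eef_pos: [619.5, 86.7, 29.7]
eef_rot: [3.136, -0.006, 1.623]
wrist_force: [0.4, 0.2, -0.7]
finger_gap: 50.1
```

```bash
python3 -m crank '[{"offset":[0,0,-0.0003],"spin":0},{"offset":[0,0,-0.0006],"spin":0},{"offset":[0,0,-0.0009],"spin":0},{"offset":[0,0,-0.001],"spin":0},{"offset":[0,0,-0.001],"spin":0},{"offset":[0,0,-0.001],"spin":0},{"offset":[0,0,-0.001],"spin":0},{"offset":[0,0,-0.001],"spin":0}]'
```

```text
clock: 26.9
eef_pos: [619.6, 86.8, 29.4]
eef_rot: [3.135, -0.006, 1.623]
wrist_force: [-3.3, -0.1, 7.2]
finger_gap: 50.1
```

```bash
python3 -m crank '[{"offset":[0,0,0],"spin":0},{"offset":[0,0,0],"spin":0},{"offset":[0,0,0],"spin":0},{"offset":[0,0,0.01],"spin":0},{"offset":[0,0,0.03],"spin":0},{"offset":[0,0,0.065],"spin":0},{"offset":[0,0,0.1],"spin":0},{"offset":[0,0,0.14],"spin":0}]' 0.68
python3 -m crank '[{"offset":[-0.015,-0.005,0.02],"spin":-1},{"offset":[-0.045,-0.014,0.02],"spin":-3},{"offset":[-0.075,-0.023,0.02],"spin":-5},{"offset":[-0.105,-0.032,0.02],"spin":-5},{"offset":[-0.135,-0.041,0.02],"spin":-5},{"offset":[-0.155,-0.047,0.02],"spin":-5},{"offset":[-0.161,-0.049,0.02],"spin":-5},{"offset":[-0.161,-0.049,0.02],"spin":-5}]' 0.6
python3 d.py k1 weight 458 38 58.5 0 cooling_block 456 40 30.5 -2 saucer 458 39 54.5 0 square_pot 619.2 87.3 22.5 3 nest_saucer 624 -8 12.5 3
```

```text
clock: 27.57
eef_pos: [618.9, 86.7, 170.8]
eef_rot: [3.137, -0.006, 1.623]
wrist_force: [0.8, 0.2, 1.0]
finger_gap: 63.9
clock: 28.23
eef_pos: [457.6, 37.4, 192.0]
eef_rot: [3.135, -0.006, 1.535]
wrist_force: [0.1, 0.5, 0.6]
finger_gap: 56.3
28.2333 [457.6  37.4 192. ] [179.6  -0.4  88. ] [0.09750226 0.53795699 0.61646816] 56.32739186038937
weight [458.7  38.   58.5] yaw 0.0 1 0.95 [1.6] d [1.1 0.5]
cooling_block [457.   40.3  30.5] yaw -2.6 1 0.7 [1.4] d [-0.6  2.8]
saucer [458.3  39.5  54.5] yaw 0.0 1 0.76 [1.0] d [0.7 2.1]
square_pot [618.8  87.   22.5] yaw 4.1 1 1.2 [2.2] d [161.2  49.6]
nest_saucer [625.8  -8.4  12.5] yaw 4.3 1 1.0 [2.0] d [168.2 -45.8]
```

View pics/k1.png

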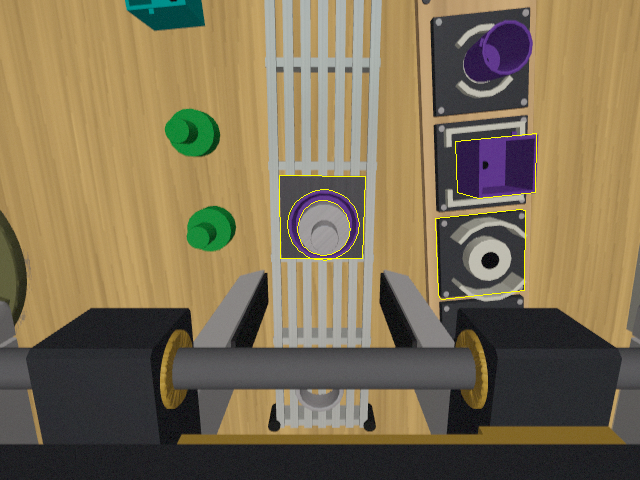

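```bash
python3 -m crank '[{"offset":[0.001,0.0005,-0.015],"spin":0},{"offset":[0.001,0.0005,-0.04],"spin":0},{"offset":[0.001,0.0005,-0.065],"spin":0},{"offset":[0.001,0.0005,-0.09],"spin":0},{"offset":[0.001,0.0005,-0.112],"spin":0},{"offset":[0.001,0.0005,-0.122],"spin":0},{"offset":[0.001,0.0005,-0.125],"spin":0},{"offset":[0.001,0.0005,-0.125],"spin":0}]'
python3 -m crank '[{"offset":[0,0,0],"spin":0},{"offset":[0,0,0],"spin":0},{"offset":[0,0,0],"spin":0},{"offset":[0,0,0],"spin":0},{"offset":[0,0,0],"spin":0},{"offset":[0,0,0],"spin":0},{"offset":[0,0,0],"spin":0},{"offset":[0,0,0],"spin":0}]' 0.1 40
```

```text
clock: 29.2
eef_pos: [459.7, 38.5, 65.5]
eef_rot: [3.138, -0.006, 1.536]
wrist_force: [0.5, 0.0, 0.4]
finger_gap: 55.9
clock: 29.87
eef_pos: [459.6, 38.5, 65.6]
eef_rot: [3.138, -0.006, 1.536]
wrist_force: [-3.2, -0.9, 4.0]
finger_gap: 20.0
```

```bash
python3 -m crank '[{"offset":[0,0,0.001],"spin":0},{"offset":[0,0,0.003],"spin":0},{"offset":[0,0,0.006],"spin":0},{"offset":[0,0,0.01],"spin":0},{"offset":[0,0,0.016],"spin":0},{"offset":[0,0,0.024],"spin":0},{"offset":[0,0,0.03],"spin":0},{"offset":[0,0,0.03],"spin":0}]'
python3 -m crank '[{"offset":[0,0.0,0.01],"spin":0},{"offset":[0,0.01,0.02],"spin":0},{"offset":[0,0.03,0.025],"spin":0},{"offset":[0,0.05,0.025],"spin":0},{"offset":[-0.002,0.075,0.025],"spin":0},{"offset":[-0.003,0.092,0.025],"spin":0},{"offset":[-0.003,0.097,0.025],"spin":0},{"offset":[-0.003,0.097,0.025],"spin":0}]'
```

```text
clock: 30.53
eef_pos: [460.4, 38.5, 97.3]
eef_rot: [3.136, -0.006, 1.536]
wrist_force: [0.4, -0.2, -4.2]
finger_gap: 20.2
clock: 31.2
eef_pos: [457.3, 136.7, 122.8]
eef_rot: [3.135, -0.006, 1.538]
wrist_force: [-0.5, -0.9, -3.8]
finger_gap: 19.7
```

```bash
python3 -m crank '[{"offset":[0,0,-0.01],"spin":0},{"offset":[0,0,-0.025],"spin":0},{"offset":[0,0,-0.042],"spin":0},{"offset":[0,0,-0.058],"spin":0},{"offset":[0,0,-0.07],"spin":0},{"offset":[0,0,-0.078],"spin":0},{"offset":[0,0,-0.082],"spin":0},{"offset":[0,0,-0.082],"spin":0}]'
python3 -m crank '[{"offset":[0,0,-0.0005],"spin":0},{"offset":[0,0,-0.001],"spin":0},{"offset":[0,0,-0.0015],"spin":0},{"offset":[0,0,-0.002],"spin":0},{"offset":[0,0,-0.0025],"spin":0},{"offset":[0,0,-0.003],"spin":0},{"offset":[0,0,-0.003],"spin":0},{"offset":[0,0,-0.003],"spin":0}]'
```

```text
clock: 31.87
eef_pos: [457.0, 136.2, 40.2]
eef_rot: [3.136, -0.006, 1.538]
wrist_force: [-0.7, -0.4, -4.7]
finger_gap: 20.0
clock: 32.53
eef_pos: [457.2, 136.3, 37.6]
eef_rot: [3.136, -0.006, 1.538]
wrist_force: [-3.3, -0.5, 5.4]
finger_gap: 19.9
```

```bash
python3 -m crank '[{"offset":[0,0,0],"spin":0},{"offset":[0,0,0],"spin":0},{"offset":[0,0,0],"spin":0},{"offset":[0,0,0.01],"spin":0},{"offset":[0,0,0.03],"spin":0},{"offset":[0,0,0.06],"spin":0},{"offset":[0,0,0.09],"spin":0},{"offset":[0,0,0.11],"spin":0}]' 0.5
python3 -m crank '[{"offset":[0,-0.01,0.01],"spin":0},{"offset":[0,-0.03,0.01],"spin":0},{"offset":[0,-0.05,0.01],"spin":0},{"offset":[0,-0.07,0.01],"spin":0},{"offset":[0,-0.088,0.01],"spin":0},{"offset":[0,-0.097,0.01],"spin":0},{"offset":[0,-0.097,0.01],"spin":0},{"offset":[0,-0.097,0.01],"spin":0}]' 1
python3 d.py r1 saucer 458 39 54.5 0 cooling_block 456 40 30.5 -2 weight 457 136 30.5 0 nest_saucer 624 -8 12.5 3
```

```text
clock: 33.2
eef_pos: [457.7, 136.5, 151.1]
eef_rot: [3.133, -0.007, 1.538]
wrist_force: [0.1, 0.1, 0.6]
finger_gap: 47.3
clock: 33.87
eef_pos: [457.8, 39.6, 161.4]
eef_rot: [3.133, -0.007, 1.537]
wrist_force: [0.2, 0.6, -0.4]
finger_gap: 93.5
33.8667 [457.8  39.6 161.4] [179.5  -0.4  88.1] [ 0.21149622  0.56490184 -0.36087045] 93.45046034594499
saucer [458.4  39.8  54.5] yaw 0.0 1 0.67 [1.5] d [0.6 0.1]
cooling_block [457.2  40.1  30.5] yaw -2.5 1 0.93 [1.5] d [-0.6  0.4]
weight [456.1 135.4  30.5] yaw 0.0 1 0.4 [0.8] d [-1.7 95.7]
nest_saucer [626.5  -9.   12.5] yaw 4.7 1 7.52 [23.4] d [168.7 -48.6]
```

View pics/r1.png

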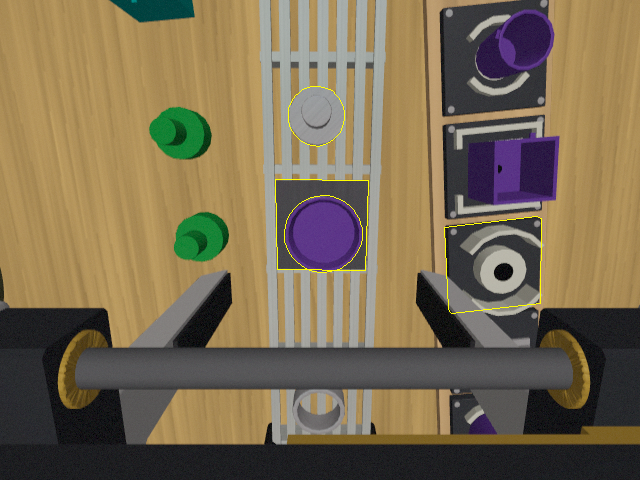

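```bash
python3 - <<'E'
from h import *
p=shot('wrist'); print(onz(p,(503,271),40.5).round(1))
g=cv2.cvtColor(p['pixels'],cv2.COLOR_RGB2GRAY)
m=(g[245:300,475:535]<70).astype(np.uint8); n,l,st,ce=cv2.connectedComponentsWithStats(m)
for k in range(1,n): print(st[k],ce[k]+[475,245],onz(p,ce[k]+[475,245],40.5).round(1))
E
python3 -m crank '[{"offset":[0.0005,0,-0.015],"spin":0},{"offset":[0.0005,0,-0.04],"spin":0},{"offset":[0.0005,0,-0.067],"spin":0},{"offset":[0.0005,0,-0.095],"spin":0},{"offset":[0.0005,0,-0.117],"spin":0},{"offset":[0.0005,0,-0.13],"spin":0},{"offset":[0.0005,0,-0.134],"spin":0},{"offset":[0.0005,0,-0.134],"spin":0}]'
python3 -m crank '[{"offset":[0,0,0],"spin":0},{"offset":[0,0,0],"spin":0},{"offset":[0,0,0],"spin":0},{"offset":[0,0,0],"spin":0},{"offset":[0,0,0],"spin":0},{"offset":[0,0,0],"spin":0},{"offset":[0,0,0],"spin":0},{"offset":[0,0,0],"spin":0}]' 0.55 10
```

```text
[625.2  -6.1  40.5]
[ 0  0 19 15 64] [482.0625 249.6875] [604.2  15.2  40.5]
[  0   0  60  55 905] [512.28176796 273.91049724] [634.1  -9.3  40.5]
[ 19  19  19  18 261] [503.35249042 272.44061303] [625.6  -7.5  40.5]
clock: 34.83
eef_pos: [457.8, 40.2, 26.5]
eef_rot: [3.135, -0.007, 1.539]
wrist_force: [0.9, 0.1, 0.1]
finger_gap: 94.0
clock: 35.5
eef_pos: [458.1, 40.3, 26.9]
eef_rot: [3.134, -0.007, 1.539]
wrist_force: [-1.0, 0.2, 6.2]
finger_gap: 63.5
```

```bash
python3 -m crank '[{"offset":[0,0,0.001],"spin":0},{"offset":[0,0,0.003],"spin":0},{"offset":[0,0,0.006],"spin":0},{"offset":[0,0,0.01],"spin":0},{"offset":[0,0,0.02],"spin":0},{"offset":[0,0,0.035],"spin":0},{"offset":[0,0,0.047],"spin":0},{"offset":[0,0,0.05],"spin":0}]'
python3 -m crank '[{"offset":[0,0,0.015],"spin":0},{"offset":[0,0,0.035],"spin":0},{"offset":[0.005,-0.002,0.055],"spin":0},{"offset":[0.02,-0.005,0.065],"spin":1},{"offset":[0.035,-0.01,0.07],"spin":1},{"offset":[0.05,-0.015,0.07],"spin":2},{"offset":[0.065,-0.02,0.07],"spin":2},{"offset":[0.07,-0.02,0.07],"spin":2}]'
python3 -m crank '[{"offset":[0.01,-0.003,0],"spin":1},{"offset":[0.025,-0.008,0],"spin":2},{"offset":[0.045,-0.013,0],"spin":3},{"offset":[0.065,-0.02,0],"spin":3.5},{"offset":[0.083,-0.025,0],"spin":3.5},{"offset":[0.093,-0.028,0],"spin":3.5},{"offset":[0.096,-0.028,0],"spin":3.5},{"offset":[0.096,-0.028,0],"spin":3.5}]'
python3 e.py n4 saucer 27.6 nest_saucer 625.3 -7.8 3
```

```text
clock: 36.17
eef_pos: [459.1, 40.3, 79.3]
eef_rot: [3.131, -0.007, 1.539]
wrist_force: [0.2, 0.0, 0.2]
finger_gap: 63.4
clock: 36.83
eef_pos: [530.2, 19.6, 149.1]
eef_rot: [3.131, -0.007, 1.573]
wrist_force: [-0.3, 0.1, -1.5]
finger_gap: 63.3
clock: 37.5
eef_pos: [626.0, -8.2, 148.6]
eef_rot: [3.132, -0.007, 1.634]
wrist_force: [-0.0, -0.1, -0.3]
finger_gap: 63.6
37.5 [626.   -8.2 148.6] [179.4  -0.4  93.6] 63.63773362782839
saucer [625.7  -8.3] 3.0 2.24 [7.4]
mask 0.76 (272, 179, 100, 69)
```

View pics/n4.png

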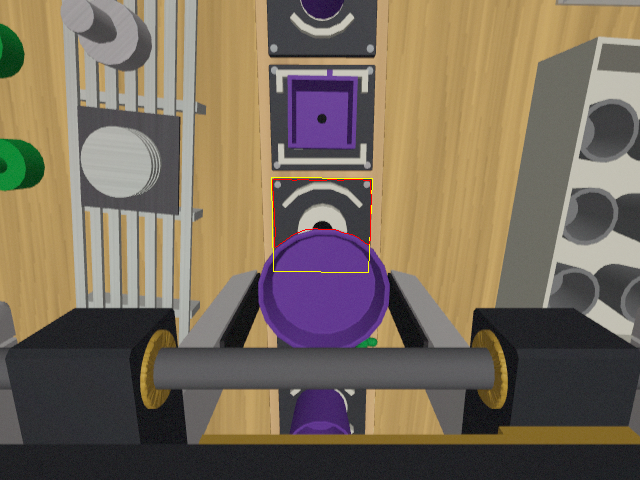

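```bash
python3 -m crank '[{"offset":[-0.0005,0.0005,-0.015],"spin":0},{"offset":[-0.0005,0.0005,-0.04],"spin":0},{"offset":[-0.0005,0.0005,-0.067],"spin":0},{"offset":[-0.0005,0.0005,-0.095],"spin":0},{"offset":[-0.0005,0.0005,-0.117],"spin":0},{"offset":[-0.0005,0.0005,-0.129],"spin":0},{"offset":[-0.0005,0.0005,-0.132],"spin":0},{"offset":[-0.0005,0.0005,-0.132],"spin":0}]'
python3 -m crank '[{"offset":[0,0,-0.0005],"spin":0},{"offset":[0,0,-0.001],"spin":0},{"offset":[0,0,-0.0015],"spin":0},{"offset":[0,0,-0.002],"spin":0},{"offset":[0,0,-0.0025],"spin":0},{"offset":[0,0,-0.003],"spin":0},{"offset":[0,0,-0.003],"spin":0},{"offset":[0,0,-0.003],"spin":0}]'
```

```text
clock: 38.32
eef_pos: [624.9, -7.4, 17.5]
eef_rot: [3.131, -0.007, 1.635]
wrist_force: [-0.4, 0.1, 0.2]
finger_gap: 63.7
clock: 38.98
eef_pos: [624.9, -7.4, 14.5]
eef_rot: [3.131, -0.007, 1.635]
wrist_force: [0.2, 0.4, 0.7]
finger_gap: 63.6
```

```bash
python3 -m crank '[{"offset":[0,0,-0.0003],"spin":0},{"offset":[0,0,-0.0006],"spin":0},{"offset":[0,0,-0.0009],"spin":0},{"offset":[0,0,-0.0012],"spin":0},{"offset":[0,0,-0.0014],"spin":0},{"offset":[0,0,-0.0014],"spin":0},{"offset":[0,0,-0.0014],"spin":0},{"offset":[0,0,-0.0014],"spin":0}]'
```

```text
clock: 39.65
eef_pos: [624.9, -7.4, 13.1]
eef_rot: [3.131, -0.007, 1.635]
wrist_force: [-0.9, -0.0, -0.2]
finger_gap: 63.7
```

```bash
python3 -m crank '[{"offset":[0,0,-0.0003],"spin":0},{"offset":[0,0,-0.0006],"spin":0},{"offset":[0,0,-0.0008],"spin":0},{"offset":[0,0,-0.0008],"spin":0},{"offset":[0,0,-0.0008],"spin":0},{"offset":[0,0,-0.0008],"spin":0},{"offset":[0,0,-0.0008],"spin":0},{"offset":[0,0,-0.0008],"spin":0}]'
```

```text
clock: 40.32
eef_pos: [625.0, -7.4, 12.9]
eef_rot: [3.131, -0.007, 1.635]
wrist_force: [-3.2, 0.9, 6.9]
finger_gap: 63.7
```

```bash
python3 -m crank '[{"offset":[0,0,0],"spin":0},{"offset":[0,0,0],"spin":0},{"offset":[0,0,0],"spin":0},{"offset":[0,0,0.008],"spin":0},{"offset":[0,0,0.03],"spin":0},{"offset":[0,0,0.065],"spin":0},{"offset":[0,0,0.1],"spin":0},{"offset":[0,0,0.14],"spin":0}]' 0.78
python3 -m crank '[{"offset":[-0.015,0.012,0.02],"spin":-1},{"offset":[-0.04,0.034,0.02],"spin":-2},{"offset":[-0.067,0.057,0.02],"spin":-3},{"offset":[-0.094,0.08,0.02],"spin":-4},{"offset":[-0.12,0.102,0.02],"spin":-5},{"offset":[-0.145,0.123,0.02],"spin":-5.5},{"offset":[-0.164,0.138,0.02],"spin":-5.5},{"offset":[-0.168,0.143,0.02],"spin":-5.5}]' 0.6
python3 d.py k2 weight 456.3 135.6 30.5 0 cooling_block 456.7 40.2 30.5 -2 saucer 625 -8 40.5 0 square_pot 619 87 22.5 3
```

```text
clock: 40.98
eef_pos: [624.3, -7.3, 154.1]
eef_rot: [3.133, -0.007, 1.635]
wrist_force: [0.6, 0.1, -0.4]
finger_gap: 73.6
clock: 41.65
eef_pos: [454.2, 137.3, 175.0]
eef_rot: [3.132, -0.008, 1.541]
wrist_force: [0.7, -0.1, -0.1]
finger_gap: 56.2
41.65 [454.2 137.3 175. ] [179.4  -0.4  88.3] [ 0.7269148  -0.05825519 -0.08122719] 56.2366935591533
weight [456.1 135.6  30.5] yaw 0.0 1 0.54 [1.1] d [ 1.9 -1.7]
cooling_block [457.2  40.8  30.5] yaw -2.0 1 4.1 [7.5] d [  3.  -96.5]
saucer need at least one array to concatenate
square_pot [618.8  87.   22.5] yaw 2.9 1 1.49 [3.8] d [164.6 -50.3]
```

```bash
python3 -m crank '[{"offset":[0.001,-0.001,-0.015],"spin":0},{"offset":[0.002,-0.0015,-0.04],"spin":0},{"offset":[0.002,-0.0015,-0.067],"spin":0},{"offset":[0.002,-0.0015,-0.095],"spin":0},{"offset":[0.002,-0.0015,-0.118],"spin":0},{"offset":[0.002,-0.0015,-0.132],"spin":0},{"offset":[0.002,-0.0015,-0.137],"spin":0},{"offset":[0.002,-0.0015,-0.137],"spin":0}]'
python3 -m crank '[{"offset":[0,0,0],"spin":0},{"offset":[0,0,0],"spin":0},{"offset":[0,0,0],"spin":0},{"offset":[0,0,0],"spin":0},{"offset":[0,0,0],"spin":0},{"offset":[0,0,0],"spin":0},{"offset":[0,0,0],"spin":0},{"offset":[0,0,0],"spin":0}]'
```

```text
clock: 42.57
eef_pos: [459.0, 132.8, 36.2]
eef_rot: [3.135, -0.007, 1.537]
wrist_force: [0.1, -0.1, 0.1]
finger_gap: 56.1
clock: 43.23
eef_pos: [459.1, 132.9, 36.3]
eef_rot: [3.134, -0.007, 1.537]
wrist_force: [0.5, 0.7, -0.3]
finger_gap: 56.0
```

```bash
python3 -m crank '[{"offset":[-0.0015,0.0015,0.001],"spin":0},{"offset":[-0.003,0.0027,0.0015],"spin":0},{"offset":[-0.003,0.0027,0.0015],"spin":0},{"offset":[-0.003,0.0027,0.0015],"spin":0},{"offset":[-0.003,0.0027,0.0015],"spin":0},{"offset":[-0.003,0.0027,0.0015],"spin":0},{"offset":[-0.003,0.0027,0.0015],"spin":0},{"offset":[-0.003,0.0027,0.0015],"spin":0}]'
python3 -m crank '[{"offset":[0,0,0],"spin":0},{"offset":[0,0,0],"spin":0},{"offset":[0,0,0],"spin":0},{"offset":[0,0,0],"spin":0},{"offset":[0,0,0],"spin":0},{"offset":[0,0,0],"spin":0},{"offset":[0,0,0],"spin":0},{"offset":[0,0,0],"spin":0}]' 0.1 40
python3 -m crank '[{"offset":[0,0,0.002],"spin":0},{"offset":[0,0,0.006],"spin":0},{"offset":[0,0,0.015],"spin":0},{"offset":[0,0,0.03],"spin":0},{"offset":[0,0,0.05],"spin":0},{"offset":[0,0,0.065],"spin":0},{"offset":[0,0,0.073],"spin":0},{"offset":[0,0,0.075],"spin":0}]'
python3 -m crank '[{"offset":[0,-0.008,0],"spin":0},{"offset":[0,-0.025,0],"spin":0},{"offset":[0,-0.043,0],"spin":0},{"offset":[0,-0.062,0],"spin":0},{"offset":[0,-0.08,0],"spin":0},{"offset":[0,-0.09,0],"spin":0},{"offset":[0,-0.095,0],"spin":0},{"offset":[0,-0.095,0],"spin":0}]'
python3 -m crank '[{"offset":[0,0,0],"spin":0},{"offset":[0,0,0],"spin":0},{"offset":[0,0,0],"spin":0},{"offset":[0,0,0],"spin":0},{"offset":[0,0,0],"spin":0},{"offset":[0,0,0],"spin":0},{"offset":[0,0,0],"spin":0},{"offset":[0,0,0],"spin":0}]'
python3 d.py k3 weight 456.5 40.2 103 0 cooling_block 456.7 40.2 30.5 -2 saucer 625 -8 40.5 0
```

```text
clock: 43.9
eef_pos: [456.1, 135.6, 37.8]
eef_rot: [3.134, -0.007, 1.537]
wrist_force: [0.7, 0.1, -1.3]
finger_gap: 56.4
clock: 44.57
eef_pos: [456.3, 135.5, 37.8]
eef_rot: [3.134, -0.007, 1.537]
wrist_force: [1.0, 1.3, 0.2]
finger_gap: 20.0
clock: 45.23
eef_pos: [456.8, 135.7, 114.5]
eef_rot: [3.132, -0.007, 1.537]
wrist_force: [0.2, -0.0, -3.9]
finger_gap: 19.9
clock: 45.9
eef_pos: [456.6, 40.0, 114.0]
eef_rot: [3.133, -0.007, 1.536]
wrist_force: [-0.5, -0.2, -3.4]
finger_gap: 19.9
clock: 46.57
eef_pos: [456.6, 40.0, 114.1]
eef_rot: [3.133, -0.007, 1.536]
wrist_force: [-0.4, 0.2, -3.5]
finger_gap: 20.2
46.5667 [456.6  40.  114.1] [179.5  -0.4  88. ] [-0.40318654  0.18977134 -3.54379939] 20.187912002422127
weight [456.5  39.2 103. ] yaw 0.0 1 2.04 [5.7] d [-0.1 -0.8]
cooling_block [456.8  40.9  30.5] yaw -2.1 1 3.22 [7.0] d [0.2 0.9]
saucer [624.1  -7.7  40.5] yaw 0.0 1 1.21 [1.8] d [167.5 -47.7]
```

```bash
python3 - <<'E'
from fit import *
p=shot('wrist'); e=manip.read_state()['eef_pos']
for z in (105.5,106.8): print(z,[np.round(a,2) for a in fit([p],'weight',(456.5,40,z),0,usez=False,tol=90)],np.round(e,1))
# side camera views: weight and block (no depth needed)
for n in('scene','top'):
    q=shot(n); 
    try: print(n,[np.round(a,2) for a in fit([q],'weight',(456.5,40,106.8),0,usez=False,tol=40)])
    except Exception as x: print(n,x)
    M['cooling_block']=np.r_[box(84,84,0,3),circ(28,24)]
    try: print(n,[np.round(a,2) for a in fit([q],'cooling_block',(456.7,40.2,30.5),-.035,usez=False,tol=40)])
    except Exception as x: print(n,x)
E
```

```text
105.5 [array([456.55,  40.14, 105.5 ,   0.  ]), np.int64(1), np.float64(1.63), array([4.6])] [456.6  39.9 114. ]
106.8 [array([456.58,  40.6 , 106.8 ,   0.  ]), np.int64(1), np.float64(1.75), array([4.9])] [456.6  39.9 114. ]
scene [array([455.86,  40.43, 106.8 ,   0.  ]), np.int64(1), np.float64(1.07), array([3.1])]
scene [array([ 4.5678e+02,  4.2030e+01,  3.0470e+01, -5.0000e-02]), np.int64(1), np.float64(0.83), array([1.3])]
top need at least one array to concatenate
top need at least one array to concatenate
```

```bash
python3 -m crank '[{"offset":[0.0003,0,-0.006],"spin":0},{"offset":[0.0003,0,-0.015],"spin":0},{"offset":[0.0003,0,-0.025],"spin":0},{"offset":[0.0003,0,-0.035],"spin":0},{"offset":[0.0003,0,-0.043],"spin":0},{"offset":[0.0003,0,-0.048],"spin":0},{"offset":[0.0003,0,-0.049],"spin":0},{"offset":[0.0003,0,-0.049],"spin":0}]'
python3 -m crank '[{"offset":[0,0,-0.0005],"spin":0},{"offset":[0,0,-0.001],"spin":0},{"offset":[0,0,-0.0015],"spin":0},{"offset":[0,0,-0.002],"spin":0},{"offset":[0,0,-0.0025],"spin":0},{"offset":[0,0,-0.003],"spin":0},{"offset":[0,0,-0.003],"spin":0},{"offset":[0,0,-0.003],"spin":0}]'
```

```text
clock: 47.88
eef_pos: [456.8, 40.0, 64.7]
eef_rot: [3.133, -0.007, 1.536]
wrist_force: [-0.2, -0.4, -4.1]
finger_gap: 20.2
clock: 48.55
eef_pos: [456.9, 40.0, 61.8]
eef_rot: [3.133, -0.007, 1.536]
wrist_force: [-0.3, 0.2, -3.3]
finger_gap: 20.1
```

```bash
python3 -m crank '[{"offset":[0,0,-0.0003],"spin":0},{"offset":[0,0,-0.0006],"spin":0},{"offset":[0,0,-0.0009],"spin":0},{"offset":[0,0,-0.001],"spin":0},{"offset":[0,0,-0.001],"spin":0},{"offset":[0,0,-0.001],"spin":0},{"offset":[0,0,-0.001],"spin":0},{"offset":[0,0,-0.001],"spin":0}]'
```

```text
clock: 49.22
eef_pos: [457.3, 40.0, 61.6]
eef_rot: [3.132, -0.007, 1.536]
wrist_force: [-2.1, 0.1, 8.6]
finger_gap: 20.1
```

```bash
python3 -m crank '[{"offset":[0,0,0],"spin":0},{"offset":[0,0,0],"spin":0},{"offset":[0,0,0],"spin":0},{"offset":[0,0,0],"spin":0},{"offset":[0,0,0.01],"spin":0},{"offset":[0,0,0.03],"spin":0},{"offset":[0,0,0.06],"spin":0},{"offset":[0,0,0.09],"spin":0}]' 0.5
python3 -m crank '[{"offset":[0,0,0.03],"spin":0},{"offset":[0,0,0.06],"spin":0},{"offset":[0,-0.01,0.09],"spin":0},{"offset":[0,-0.02,0.12],"spin":0},{"offset":[0,-0.03,0.14],"spin":0},{"offset":[0,-0.04,0.15],"spin":0},{"offset":[0,-0.04,0.15],"spin":0},{"offset":[0,-0.04,0.15],"spin":0}]'
python3 - <<'E'
from fit import *
M['cooling_block']=box(84,84,0,3)
W=shot('wrist'); S=shot('scene'); T=shot('top'); s=manip.read_state(); print(s['clock'],s['eef_pos'],s['finger_gap'])
c=lambda a:cv2.cvtColor(a,cv2.COLOR_RGB2BGR)
a=cv2.resize(c(T['pixels'][140:300,170:440]),(540,320)); b=c(S['pixels'][150:410,210:460]); b=cv2.resize(b,(260,270)); w=c(W['pixels'][0:330,200:560]);w=cv2.resize(w,(300,275))
im=np.zeros((600,800,3),np.uint8); im[:320,:540]=a; im[325:600,:300]=w
b=cv2.resize(c(S['pixels'][150:410,210:460]),(264,275)); im[325:600,310:574]=b
cv2.imwrite('pics/final.png',im)
for o,g in dict(small_pot=(614,183,22.5,0),large_pot=(636,-198,22.5,0),square_pot=(619,87,22.5,3),saucer=(625,-8,40.5,0),weight=(457,40,54.5,0),cooling_block=(456.8,40.2,30.5,-2),nest_large=(636,-198,12.5,3)).items():
  for V in ([W],[S],[T],[W,S,T]):
    try: v,n,r,mx=fit(V,o,g[:3],np.radians(g[3]),usez=len(V)>1,tol=15); print(o,v[:3].round(1),np.degrees(v[3]).round(1),n,round(r,2),mx)
    except Exception as x: print(o,'-')
E
```

```text
clock: 49.88
eef_pos: [456.8, 40.0, 153.1]
eef_rot: [3.133, -0.007, 1.536]
wrist_force: [0.2, 0.2, -0.2]
finger_gap: 46.7
clock: 50.55
eef_pos: [456.7, -0.2, 302.4]
eef_rot: [3.133, -0.007, 1.535]
wrist_force: [0.5, 0.7, -0.9]
finger_gap: 46.7
50.7 [4.56444637e+02 3.36861754e-01 3.01727664e+02] 47.235309201864325
small_pot [612.9 181.8  22.5] 0.0 1 0.4 [0.8]
small_pot [613.3 186.   22.5] 0.0 1 1.05 [2.2]
small_pot [610.8 181.5  22.5] 0.0 1 0.74 [1.3]
small_pot [612.5 181.8  23.4] 0.0 3 1.07 [1.0, 3.5, 1.9]
large_pot -
large_pot -
large_pot [ 632.9 -197.9   22.5] 0.0 1 0.36 [0.9]
large_pot [ 631.4 -196.5   28.6] 0.0 1 0.34 [1.0]
square_pot [619.1  87.   22.5] 3.6 1 1.0 [1.7]
square_pot [636.8  55.5  61.2] 1.6 1 5.61 [12.9]
square_pot [622.4  87.8 648. ] 1.3 1 7.31 [16.3]
square_pot [629.9  88.5  -7.1] 2.7 3 5.64 [2.9, 16.3, 15.2]
saucer [624.1  -8.2  40.5] 0.0 1 0.46 [0.9]
saucer [623.1  -6.9  40.5] 0.0 1 0.53 [1.1]
saucer -
saucer [623.7  -8.   41.7] 0.0 2 0.5 [0.8, 1.2]
weight -
weight [455.4  42.5  54.5] 0.0 1 0.72 [1.2]
weight -
weight [437.4  69.   28. ] 0.0 1 0.22 [0.4]
cooling_block [456.9  40.   30.5] -1.3 1 0.65 [1.2]
cooling_block [457.2  41.7  30. ] -1.6 1 2.41 [7.9]
cooling_block -
cooling_block [456.9  40.2  29.7] -1.3 2 1.72 [1.0, 7.2]
nest_large -
nest_large [ 636.3 -196.4   12.5] 4.7 1 5.13 [15.6]
nest_large -
nest_large [ 625.5 -178.7  -25.2] 2.6 1 3.93 [12.9]
```

View pics/final.png

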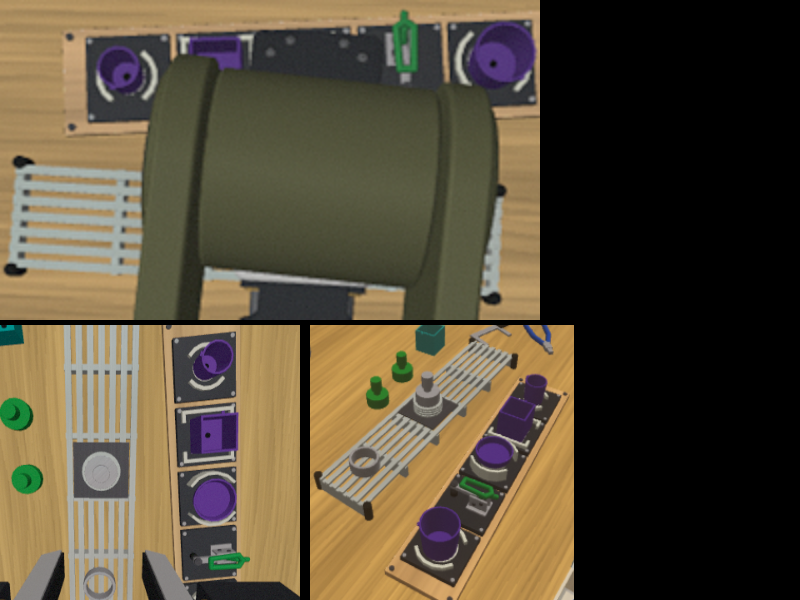

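```bash
python3 -m crank '[{"offset":[0,0.01,-0.02],"spin":0},{"offset":[0,0.03,-0.04],"spin":0},{"offset":[0,0.045,-0.07],"spin":0},{"offset":[0,0.05,-0.09],"spin":0},{"offset":[0,0.05,-0.1],"spin":0},{"offset":[0,0.05,-0.1],"spin":0},{"offset":[0,0.05,-0.1],"spin":0},{"offset":[0,0.05,-0.1],"spin":0}]'
python3 d.py f2 weight 457 40 54.5 0 cooling_block 456.8 40.2 30.5 -2 saucer 625 -8 40.5 0 square_pot 619 87 22.5 3
```

```text
clock: 53.47
eef_pos: [457.5, 49.5, 204.5]
eef_rot: [3.131, -0.007, 1.535]
wrist_force: [-0.3, 0.8, 0.6]
finger_gap: 47.3
53.4667 [457.5  49.5 204.5] [179.4  -0.4  88. ] [-0.32146448  0.82486747  0.62963798] 47.252046679989405
weight [456.9  40.2  54.5] yaw 0.0 1 0.54 [1.4] d [-0.7 -9.3]
cooling_block [456.9  39.8  30.5] yaw -1.3 1 1.07 [1.8] d [-0.6 -9.8]
saucer need at least one array to concatenate
square_pot [619.2  86.7  22.5] yaw 4.2 1 1.17 [2.9] d [161.7  37.2]
```

```bash
python3 -c "
from cell import manip; print(manip.sign_off())"
```

```text
the job is handed in; nothing more can be done
None
```

The job is done and handed in at about 53 s of the 128 s allowed. The small, large and square pots and the saucer are upright in their own nests, and the weight stands on the bare block. I parked the weight in the bay the square pot had left while I moved the saucer. Each piece was lowered until the wrist force showed contact before I released it.

**Checks that passed:**
- **Weight:** it is centred on the block to within about 0.5 mm in the last close wrist view.
- **Small pot and saucer:** both are within about 1.5 mm of their nest centres.
- **Square pot:** it is within about 1 mm of its nest centre. Its yaw fits between 2.9° and 4.2°, against a nest at about 3°.

**Checks that were weaker or disagreed:**
- **Large pot:** only the top camera could fit it at the end, about 3 mm off in x from my nest estimate. The small pot showed a similar shift from that camera. The final picture shows the pot inside its nest's ring.
- **Square pot in the scene and top views:** those fits were unusable because the view was blocked, so I relied on the wrist camera.
- **Scene camera on the weight:** it put the weight about 1.5 mm off the block centre, where the wrist view said under 0.5 mm.
- **Fingertips:** they sit about 30 mm behind the reported tool point. The first close on the small pot passed above its rim without touching it, and I grasped lower from then on.

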